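# Nest keyed component cups in a tilted stand

### The arm

A 7-joint arm with a two-finger parallel gripper is mounted at the origin on a cart in front of the work surface, level with it; the furniture and walls round the work are solid. World frame = base frame: x ahead of the robot, y to its left, z up, the work surface at z = 0. Lengths are in m, angles in rad, forces in N, time in s.
With the tool pointing down it reaches from about 0.425 to 0.925 m from the base axis. Payload 6.8 kg.
Tool frame: the origin (TCP) lies between the finger pads; the fingertips stand 22 mm ahead of it and the grasp point (between the pads) lies 3 mm ahead of it (bot.tip_reach is the distance from the TCP to the fingertips, in m); z points along the fingers, x is the direction in which the jaws open and shut, and the axes are right-handed (so a half turn about z gives the same grasp; the last joint's range is limited). The gripper opens to 85 mm and grips with 20 to 120 N. Pads are 22 mm wide; open, the fingers measure 114 mm over their backs; the gripper's body (76 mm by 85 mm) begins 54 mm behind the grasp point. The pads swing forward as they close: fully open they stand 13 mm farther back than shut.
Start: joints at [-1.448, 0.477, 0.022, 1.555, -0.011, 1.109, -0.083], TCP at [0.154, 0.657, 0.221] pointing down, gripper open.
Joint ranges: [-2.96, 2.96], [-0.34, 2.1], [-1.41, 1.46], [0.24, 2.44], [-1.37, 4.51], [0.17, 1.92], [-2.96, 2.96]. Speed limits (rad/s): [2.39, 2.39, 3.14, 3.14, 3.14, 3.14, 3.14].

### API

Orientations are given as a unit quaternion [w, x, y, z].
In Python, from station import bot gives the robot as it stands.
- The arm moves only by the tool step_arm, never from a script. Its argument "targets" is a list of rows, each a list of 5 numbers: the shift along the tool's x, y, z in mm, then the turn about the tool's z in degrees, then the closure, from 0 (fully open) to 1 (shut). In form: [[dx, dy, dz, spin, jaw], ...]. A call has 1 to 20 rows; each row is the pose to reach, as a shift and turn from the pose commanded when the call began, along the tool's axes at that moment; what a row does not reach only later rows make up. A row lasts 1/12 s, in which the tool goes at most 41.7 mm and 7.16 degrees, less where a joint would pass 70% of its speed; a pose out of reach is approached as far as the arm can. A call with a gripper value outside its range is refused whole. The fingers move at their own pace and stop on an object; "newtons" is the grip in N (left out, the last holds). Time passes only in rows, so rows that repeat a pose let the fingers close. It gives the time, the measured TCP pose, the force and the opening at its end, in the units of the state.
- bot.get_obs(): the state, without advancing time (a new reading comes with each control period).
- bot.read_camera(name): name is "scene" or "top" or "wrist"; returns a dict with "frame" (384x512x3 uint8, red, green, blue), "z_map" (384x512 float32, m along the optical axis (not along the pixel's ray), 0 where there is no reading), "fov_y" (degrees; the focal length in pixels is half the picture's height over the tangent of half this angle, whatever the lens; pixels are square), "cx", "cy" (the principal point, pixels), "distortion" ([k1, k2, p1, p2, k3] as OpenCV has them; the pictures are not rectified), "R" (3x3) and "t" (3): a world point X has camera coordinates R X + t. Camera axes: x right, y down, z forward; pixel columns grow to the right and rows downward; lengths in m; the calibration is good to about 2 mm. A picture is of the moment at which its call begins.
- bot.hand_in(): hands the job in, once; it reports no verdict.
The state is a dict: "t": time; "q": joint angles; "joint_vel": joint speeds; "joint_torque": joint torques, N m; "eef_pos": TCP position; "tool_rot": TCP orientation; "contact_force": force on the tool from outside, world axes, zero at the start; "torque": the same for the moment, N m; "gripper_width": opening from 0.0 (shut) to 1.0 (fully open).
Only numpy, scipy, OpenCV 4.12 (cv2) and the standard library are available. Lean on these libraries where they do the work, as an engineer would, in place of code of your own. Each camera call takes 0.05 s, during which the arm holds its last target.

### The job

Put the empty component cups away: nest the blue cup into the grey cup of the tilted stand, then the yellow cup into the blue one. Turn each so that its key drops into the notch of the cup below and it sits fully home all round. Be gentle: do not drop, ram or force the cups, and leave the stand and the other things on the bench where they are.

Things in the scene. Friction and masses are not known exactly. Their poses are not given: they have to be found in the camera images.
- blue_cup_center (a point): Loose blue cup, 60 mm high, 40 to 85 g, standing mouth up; centre: on the axis, 30 mm above its foot. z points out of the mouth. Outside: a cone for the lower 40 mm (31 to 48 mm diameter), then a straight grip band 20 mm high, 57 mm outer and 50.6 mm inner diameter, with a flat shoulder under it. Fully nested, the shoulder rests on the rim below, 20 mm per cup; side play 1.3 mm.
- blue_cup_key (a point): Key of the blue cup, at the bottom of its rim notch, 27 mm from the axis on the cup's -x side and 54 mm above the foot. Rim notch: 11 mm wide, 6 mm deep. Straight below it a lug 8 mm wide, 5 mm high hangs under the band. The lug must enter the notch below (play 3 degrees each way); out of line, the cup rides up to 5 mm high on it and leans: turn it a few degrees until it drops.
- yellow_cup_center (a point): Yellow cup, in shape and size the same as the blue one. Its centre: on the axis, half-way up (30 mm above foot, 30 mm below rim). z points out of the mouth, the key (lug and notch) lies on its -x side.
- yellow_cup_key (a point): Key of the yellow cup: bottom of its rim notch, as on the blue cup, with the same lug straight below it.
- holder_mouth (a point): Centre of the rim plane of the stand's grey cup (shape as the blue cup, no lug); z points out of the mouth along its axis, leaning 20 to 34 degrees from vertical to the stand's front (-x side, roughly to the robot). Home: blue cup's centre at z = -10 mm, yellow's at +10 mm, axes parallel. Held by friction against 25 N. Cheeks at y = +-39 mm, 12 mm below the rim.
- holder_pivot (a point): Tilt axis of the stand, 35 mm below holder_mouth on the same axis. NOTE: the grey cup sits stiffly turned in its ring, so its rim notch (11 mm wide, 6 mm deep) lies up to 26 degrees to either side of -x of this frame; the pose does not tell where. Find it by eye or by feel: with the blue cup's lug resting on the rim, turn the cup in small steps until it drops 5 mm.
- battery: Bystander: small square battery, 18x27x48 mm, standing; origin under its centre.
- tee_piece: Bystander: pale coaxial tee piece, 32x41x15 mm; origin under its centre.
- tape: Bystander: roll of black tape, 61 mm across, 19 mm high; origin under its centre.
- fuses: Bystander: small grey box, 31x47x19 mm; origin under its centre.
- sink: Bystander: black finned heat sink, 40x45x26 mm; origin under its centre.
- bench_tweezers: Bystander: steel tweezers, 24x132x6 mm, lying; origin under their centre.
- pen: Bystander: white marker with a black cap, 16x134x16 mm, lying; origin under its centre.
Things that resemble listed ones, but are neither listed nor needed, are in the scene too. What is shaped like the part that bears blue_cup_center but orange or turquoise is not meant. Of the things that look like the part that bears yellow_cup_center, the smaller one is meant.

How it is judged:
By the outcome, as a careful person would: the job done as asked, in the order asked, and still so for the second after the job is handed in, with the robot touching nothing.
It also fails if it takes over 72 s, if anything falls off the work surface, if the arm or the gripper's body presses on something with over 40 N, if the wrist force passes 120 N, or if a joint passes its speed limit or range.

## Working session

There is one attempt and no reset: what is moved stays moved. The work goes in short steps, Python scripts to look and compute and a tool call to move; the robot and the scene stay as the last step left them, time stands still between calls to the robot, and variables do not carry over. Pictures are saved under pics/ and viewed, and the job is handed in when it is done.

Besides the shell and the picture viewer there is one more tool, called as name([rows], argument=value, ...), one row to a line, values as JSON. step_arm: Moves the arm, as the interface text tells. Its arguments: {"type":"object","properties":{"targets":{"type":"array"},"newtons":{"type":"number"}},"required":["targets"]}

```bash
ls; mkdir -p pics; python3 - <<'E'
from station import bot
import cv2,numpy as np
o=bot.get_obs()
for k,v in o.items(): print(k,np.round(v,3))
print(bot.tip_reach)
for n in ["scene","top","wrist"]:
    c=bot.read_camera(n)
    np.savez(f"pics/{n}0.npz",**c)
    cv2.imwrite(f"pics/{n}0.png",cv2.resize(c["frame"][:,:,::-1],(800,600),interpolation=cv2.INTER_CUBIC))
    print(n,c["fov_y"],c["cx"],c["cy"],c["distortion"],c["R"],c["t"])
E
```

```text
pics
t 0.0
q [-1.448  0.478  0.022  1.556 -0.011  1.109 -0.083]
joint_vel [-0.001 -0.    -0.001  0.002  0.001 -0.     0.   ]
joint_torque [-1.0000e-03 -5.9647e+01  1.6080e+00 -2.8118e+01  1.2000e-02  9.0000e-03
 -0.0000e+00]
eef_pos [0.154 0.656 0.22 ]
tool_rot [ 0.001  0.784  0.621 -0.001]
contact_force [-0.806  0.37   0.597]
torque [-0.017  0.031 -0.004]
gripper_width 0.997
0.022
scene 45.8845966360014 258.37521948887013 197.01511502859248 [-0.13623444  0.          0.          0.          0.        ] [[ 0.84904563 -0.52825733 -0.00810682]
 [-0.36654359 -0.57794051 -0.72913001]
 [ 0.38048301  0.62203615 -0.6843272 ]] [-0.39634689  0.32324606  1.18390564]
top 43.42515191396684 258.52310445801174 193.2526817358078 [-0.09193214  0.          0.          0.          0.        ] [[-0.02246009 -0.99969242 -0.01051742]
 [-0.98766466  0.02381806 -0.15476181]
 [ 0.15496471  0.00691172 -0.98789583]] [0.12321696 0.52011449 1.55219211]
wrist 69.91429485238399 256.35913763783645 188.87364098933307 [-0.0475683  0.         0.         0.         0.       ] [[ 0.22933812  0.97334577 -0.00142976]
 [ 0.93591561 -0.22011498  0.27497522]
 [ 0.26733125 -0.06440043 -0.96145025]] [-0.67394437 -0.03389576  0.37892118]
```

View pics/scene0.png

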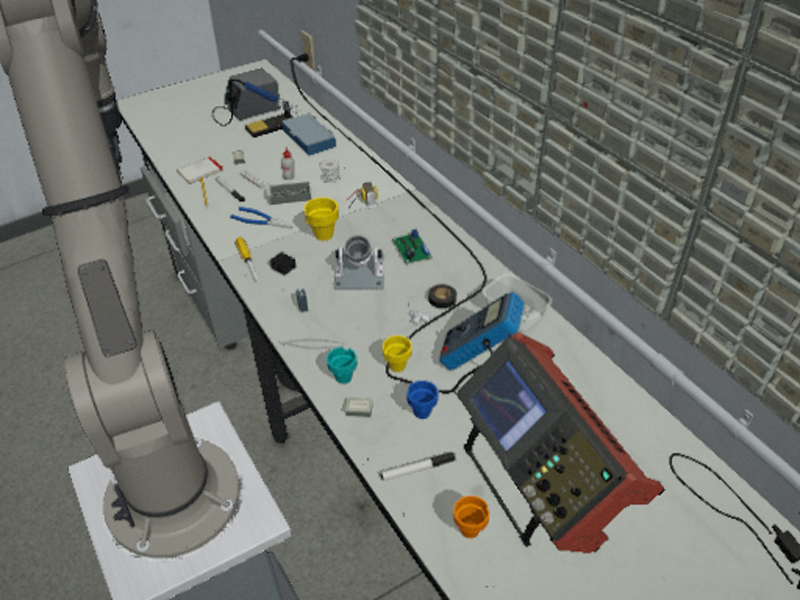

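View pics/top0.png

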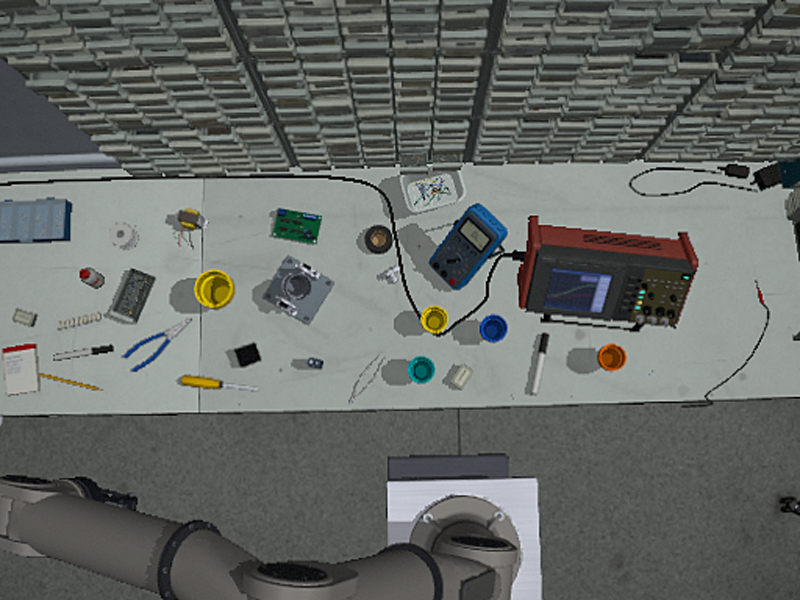

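View pics/wrist0.png

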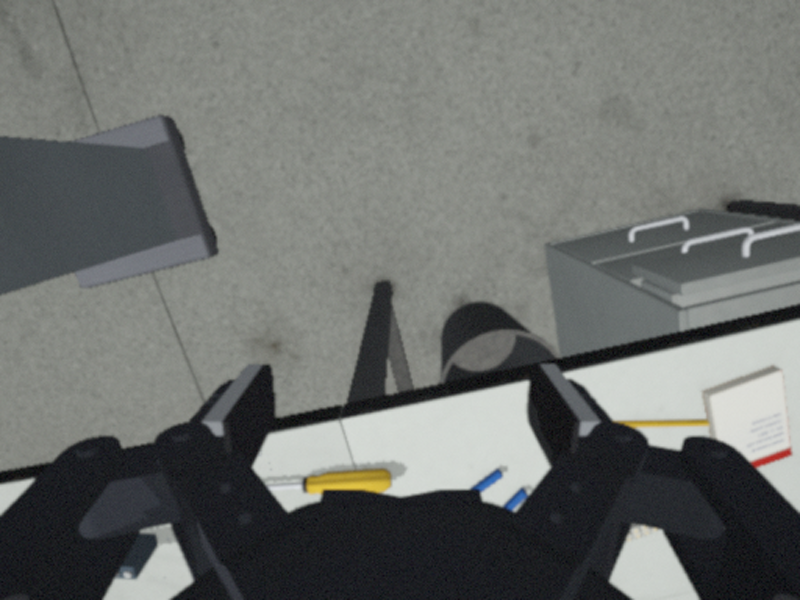

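The top view (800 px scale) shows the blue cup at (494,328), yellow cups at (434,319, small) and (215,289, large), and decoys in turquoise (421,370) and orange (611,357). The stand is at (300,290). By description I want the smaller yellow cup at (434,319). Next I'll measure positions.

```bash
cat > h.py <<'E'
import numpy as np,cv2
def load(f):
    d=np.load(f,allow_pickle=True); return {k:d[k] for k in d.files}
def K(c):
    f=192/np.tan(np.radians(float(c["fov_y"]))/2)
    return np.array([[f,0,float(c["cx"])],[0,f,float(c["cy"])],[0,0,1]])
def cloud(c):
    h,w=c["z_map"].shape
    uv=np.stack(np.meshgrid(np.arange(w),np.arange(h)),-1).reshape(-1,1,2).astype(np.float64)
    n=cv2.undistortPoints(uv,K(c),np.asarray(c["distortion"],float)).reshape(-1,2)
    z=c["z_map"].reshape(-1,1)
    P=np.hstack([n*z,z])
    X=(P-np.asarray(c["t"]))@np.asarray(c["R"])
    X[z[:,0]<=0]=np.nan
    return X.reshape(h,w,3)
def proj(c,X):
    X=np.atleast_2d(X).astype(float)
    rv,_=cv2.Rodrigues(np.asarray(c["R"],float))
    p,_=cv2.projectPoints(X,rv,np.asarray(c["t"],float),K(c),np.asarray(c["distortion"],float))
    return p.reshape(-1,2)
def snap(bot,n,name):
    c=bot.read_camera(n); np.savez(f"pics/{name}.npz",**c)
    return c
def crop(c,u0,v0,u1,v1,name,s=None):
    im=c["frame"][v0:v1,u0:u1,::-1]
    s=s or min(800/(u1-u0),600/(v1-v0))
    cv2.imwrite(f"pics/{name}.png",cv2.resize(im,None,fx=s,fy=s,interpolation=cv2.INTER_CUBIC)); print(name,"scale",s)
E
python3 - <<'E'
from h import *
for n in ["top","scene"]:
    c=load(f"pics/{n}0.npz"); X=cloud(c); hsv=cv2.cvtColor(c["frame"],cv2.COLOR_RGB2HSV)
    on=(X[...,2]>0.0)&(X[...,2]<.12)&(X[...,0]>.35)
    for nm,lo,hi in [("blue",(108,130,60),(125,255,255)),("yellow",(24,150,90),(34,255,255)),("turq",(82,120,50),(97,255,255))]:
        m=(cv2.inRange(hsv,lo,hi)>0)&on
        k,l,s,ce=cv2.connectedComponentsWithStats(m.astype(np.uint8))
        for i in range(1,k):
            if s[i,4]<40: continue
            p=X[l==i]; top=p[p[:,2]>.045]
            print(n,nm,s[i,:5],"mean",p.mean(0).round(3),"zmax",np.percentile(p[:,2],98).round(3), "rim mid",((top.min(0)+top.max(0))/2).round(4) if len(top) else None,"ext",(top.max(0)-top.min(0)).round(3) if len(top) else None)
c=load("pics/top0.npz");crop(c,165,155,220,215,"stand_top")
crop(c,250,185,340,255,"cups_top")
c=load("pics/scene0.npz");crop(c,205,140,255,190,"stand_scene");crop(c,200,200,300,275,"cups_scene")
E
```

```text
top blue [307 201  18  18 198] mean [ 0.465 -0.076  0.033] zmax 0.062 rim mid [ 0.4613 -0.073   0.0587] ext [0.053 0.056 0.026]
top blue [ 80 213  25  16  53] mean [0.451 0.682 0.008] zmax 0.015 rim mid None ext None
top blue [ 85 217  23  21  61] mean [0.423 0.661 0.008] zmax 0.013 rim mid None ext None
top yellow [124 173  26  25 403] mean [0.559 0.516 0.053] zmax 0.089 rim mid [0.5548 0.5087 0.0692] ext [0.078 0.084 0.047]
top yellow [269 196  18  18 196] mean [0.486 0.048 0.034] zmax 0.063 rim mid [0.4838 0.0498 0.0579] ext [0.054 0.056 0.022]
top turq [261 228  18  17 214] mean [0.381 0.079 0.032] zmax 0.062 rim mid [0.38   0.0802 0.0561] ext [0.052 0.052 0.019]
scene blue [261 244  19  24 291] mean [ 0.463 -0.069  0.042] zmax 0.063 rim mid [ 0.4624 -0.0692  0.0549] ext [0.057 0.062 0.019]
scene yellow [160  78  10   6  40] mean [0.623 1.074 0.022] zmax 0.028 rim mid None ext None
scene yellow [195 127  22  27 440] mean [0.553 0.507 0.06 ] zmax 0.087 rim mid [0.5541 0.509  0.0673] ext [0.08  0.09  0.043]
scene yellow [151 152   9  14  67] mean [0.362 0.548 0.02 ] zmax 0.024 rim mid None ext None
scene yellow [245 215  18  23 316] mean [0.484 0.054 0.042] zmax 0.062 rim mid [0.4824 0.0518 0.0546] ext [0.055 0.058 0.019]
scene turq [209 222  19  23 320] mean [0.379 0.084 0.042] zmax 0.063 rim mid [0.3775 0.0833 0.0549] ext [0.055 0.059 0.02 ]
stand_top scale 10.0
cups_top scale 8.571428571428571
stand_scene scale 12.0
cups_scene scale 8.0
```

View pics/stand_top.png

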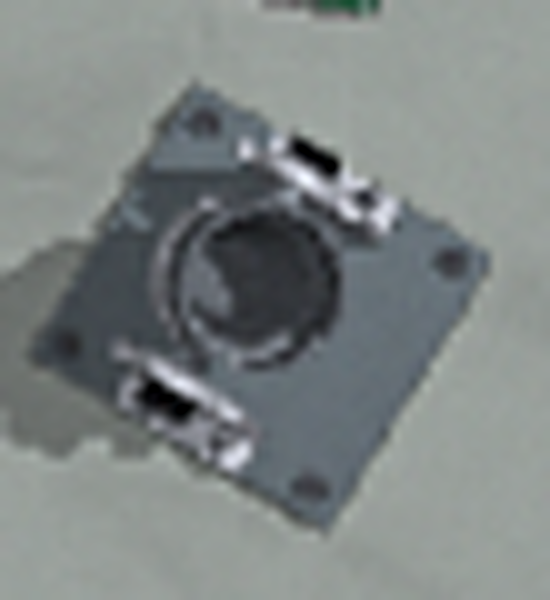

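View pics/cups_top.png

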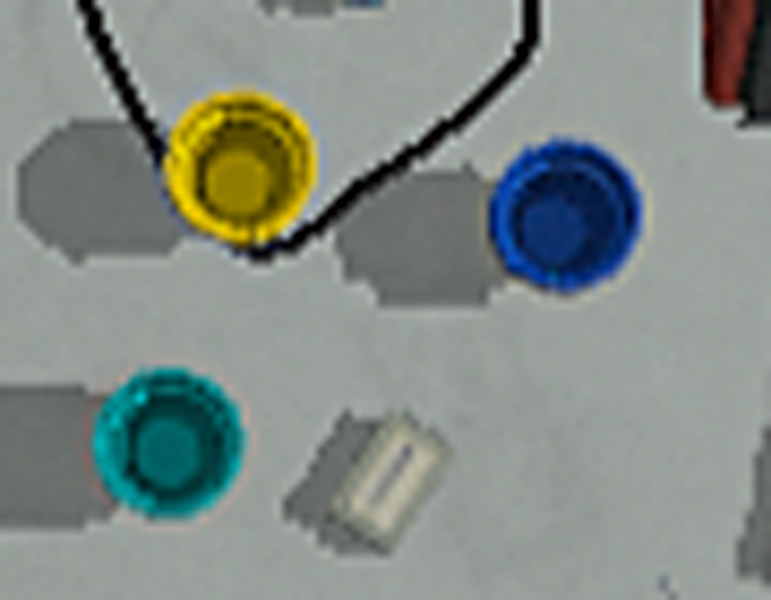

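View pics/stand_scene.png

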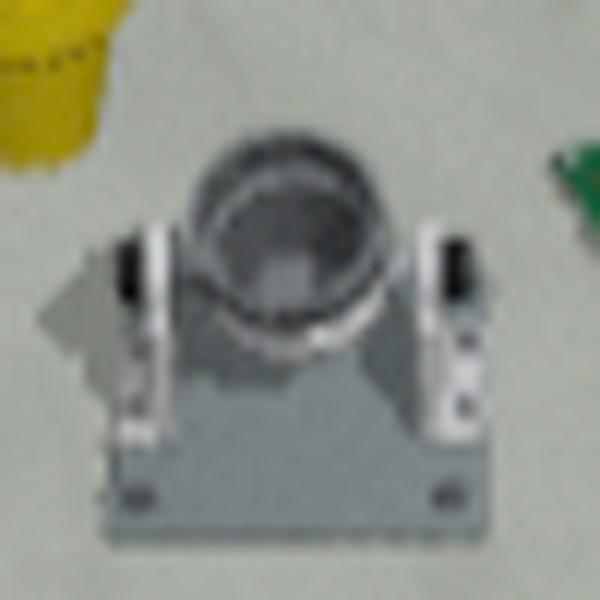

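View pics/cups_scene.png

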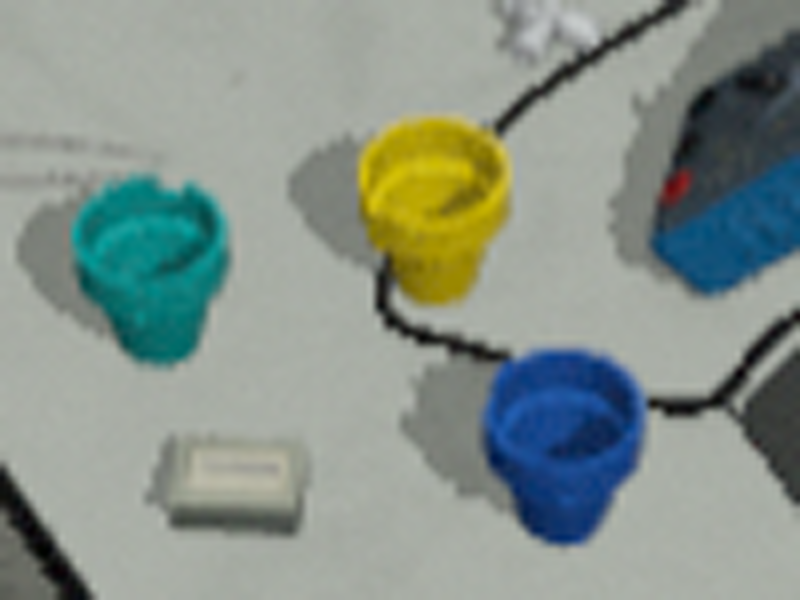

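```bash
cat >> h.py <<'E'
from scipy.spatial.transform import Rotation as Rot
def toolR(q): return Rot.from_quat([q[1],q[2],q[3],q[0]]).as_matrix()
E
python3 - <<'E'
from h import *
from station import bot
o=bot.get_obs();T=toolR(o["tool_rot"]);p=np.array(o["eef_pos"])
print("tool axes cols",T.round(3))
c=load("pics/wrist0.npz");C=-c["R"].T@c["t"]
print("cam in tool",(T.T@(C-p)).round(4),"cam axes in tool",(T.T@c["R"].T).round(3))
# stand cloud
for n,b in [("top",(165,155,220,215)),("scene",(205,140,255,190))]:
    c=load(f"pics/{n}0.npz");X=cloud(c)[b[1]:b[3],b[0]:b[2]].reshape(-1,3)
    h=X[:,2]
    print(n,"z pct",np.nanpercentile(h,[5,50,80,90,95,99]).round(3))
    for lo,hi in [(.05,.06),(.06,.07),(.07,.08),(.08,.09),(.09,.1),(.1,.12)]:
        q=X[(h>lo)&(h<hi)]
        if len(q): print(lo,len(q),q.mean(0).round(3),q.min(0).round(3),q.max(0).round(3))
    pl=X[(h>.003)&(h<.02)]
    r=cv2.minAreaRect(pl[:,:2].astype(np.float32)); print("plate",r)
E
```

```text
tool axes cols [[ 0.229  0.973 -0.   ]
 [ 0.973 -0.229 -0.001]
 [-0.001  0.    -1.   ]]
cam in tool [-0.0002 -0.0712 -0.1521] cam axes in tool [[ 1.    -0.001 -0.   ]
 [ 0.001  0.961  0.275]
 [ 0.    -0.275  0.961]]
top z pct [-0.007  0.001  0.009  0.042  0.062  0.088]
0.05 78 [0.557 0.336 0.056] [0.514 0.3   0.05 ] [0.608 0.383 0.06 ]
0.06 118 [0.56  0.337 0.064] [0.517 0.304 0.06 ] [0.606 0.371 0.07 ]
0.07 41 [0.554 0.33  0.074] [0.525 0.303 0.07 ] [0.585 0.363 0.08 ]
0.08 25 [0.556 0.34  0.085] [0.526 0.309 0.08 ] [0.581 0.361 0.089]
0.09 26 [0.562 0.348 0.094] [0.534 0.327 0.09 ] [0.58  0.356 0.099]
0.1 1 [0.569 0.345 0.102] [0.569 0.345 0.102] [0.569 0.345 0.102]
plate ((0.5649867653846741, 0.33782511949539185), (0.18634198606014252, 0.20628415048122406), 89.57795715332031)
scene z pct [-0.004  0.002  0.015  0.059  0.071  0.089]
0.05 91 [0.557 0.353 0.055] [0.514 0.299 0.05 ] [0.605 0.48  0.06 ]
0.06 108 [0.555 0.373 0.065] [0.517 0.307 0.06 ] [0.601 0.482 0.07 ]
0.07 66 [0.556 0.353 0.075] [0.526 0.304 0.07 ] [0.581 0.478 0.08 ]
0.08 37 [0.56  0.348 0.084] [0.526 0.302 0.08 ] [0.581 0.469 0.089]
0.09 24 [0.561 0.349 0.094] [0.539 0.331 0.09 ] [0.579 0.36  0.098]
0.1 1 [0.57  0.341 0.102] [0.57  0.341 0.102] [0.57  0.341 0.102]
plate ((0.587402880191803, 0.3971266746520996), (0.28596818447113037, 0.18317627906799316), 58.479007720947266)
```

step_arm([
  [-17,35,2,-5,0],
  [-34,70,4,-10,0],
  [-51,105,6,-16,0],
  [-68,140,8,-21,0],
  [-85,175,10,-27,0],
  [-102,208,12,-32,0],
  [-119,243,14,-38,0],
  [-136,278,16,-43,0],
  [-153,313,18,-49,0],
  [-170,346,20,-54,0],
  [-187,381,24,-60,0],
  [-204,416,27,-65,0],
  [-220,446,30,-70,0],
  [-226,460,30,-70,0],
  [-226,460,30,-70,0],
  [-226,460,30,-70,0],
])

```text
t: 1.48
eef_pos: [0.5506, 0.3315, 0.1909]
tool_rot: [-0.0, 0.287, 0.958, -0.0]
contact_force: [-0.6, -0.3, -0.3]
gripper_width: 1.0
```

```bash
python3 - <<'E'
from h import *
from station import bot
c=snap(bot,"wrist","w1"); crop(c,0,0,512,384,"w1")
o=bot.get_obs(); print(o["t"],o["eef_pos"],o["tool_rot"],np.round(o["contact_force"],2))
E
```

```text
w1 scale 1.5625
1.5333 [0.54942729 0.33307656 0.19109076] [-6.50105977e-04  2.85977432e-01  9.58236115e-01  1.81111522e-04] [-0.11  0.03  0.55]
```

View pics/w1.png

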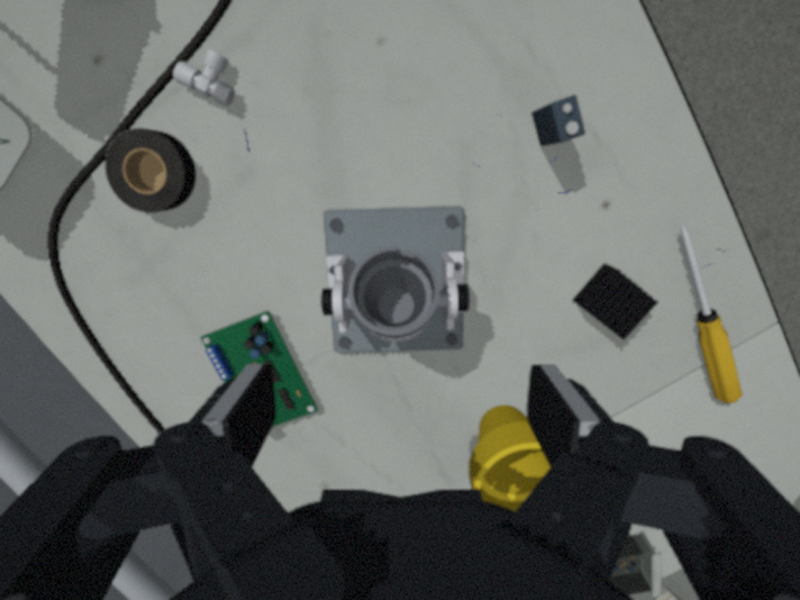

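```bash
python3 - <<'E'
from h import *
c=load("pics/w1.npz"); crop(c,195,125,315,235,"w1c",5)
X=cloud(c)
for (a,b) in [(252,150),(252,163),(252,165),(252,167),(252,170),(228,190),(277,190),(252,213),(252,215),(240,135)]:
    print(a,b,X[b,a].round(4))
E
```

```text
w1c scale 5
252 150 [0.5407 0.3094 0.0073]
252 163 [0.543  0.3144 0.0648]
252 165 [0.5449 0.3171 0.0587]
252 167 [0.5462 0.319  0.0579]
252 170 [0.548  0.3217 0.0578]
228 190 [0.5789 0.3235 0.0698]
277 190 [0.5348 0.3462 0.0885]
252 213 [0.5655 0.3492 0.0997]
252 215 [0.5693 0.3544 0.0884]
240 135 [0.5426 0.2863 0.0083]
```

View pics/w1c.png

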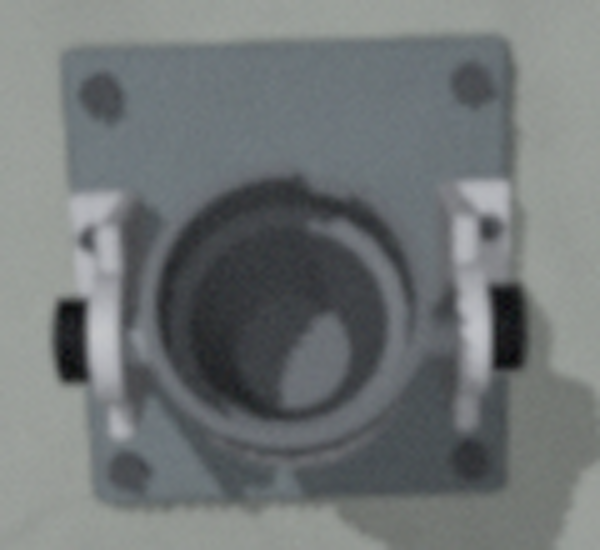

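step_arm([
  [0,8,26,0,0],
  [0,14,51,0,0],
  [0,14,51,0,0],
  [0,14,51,0,0],
])

```text
t: 1.87
eef_pos: [0.5556, 0.3451, 0.1393]
tool_rot: [-0.001, 0.284, 0.959, -0.001]
contact_force: [-0.3, -0.3, -0.2]
gripper_width: 0.999
```

```bash
python3 - <<'E'
from h import *
from station import bot
c=snap(bot,"wrist","w2"); crop(c,176,112,336,232,"w2c",5)
o=bot.get_obs(); print(o["t"],o["eef_pos"],o["tool_rot"],np.round(o["contact_force"],2))
E
```

```text
w2c scale 5
1.9167 [0.55687167 0.34507516 0.14081944] [-4.11005932e-04  2.84839174e-01  9.58575232e-01 -1.94997306e-05] [ 1.1  -0.38 -0.09]
```

View pics/w2c.png

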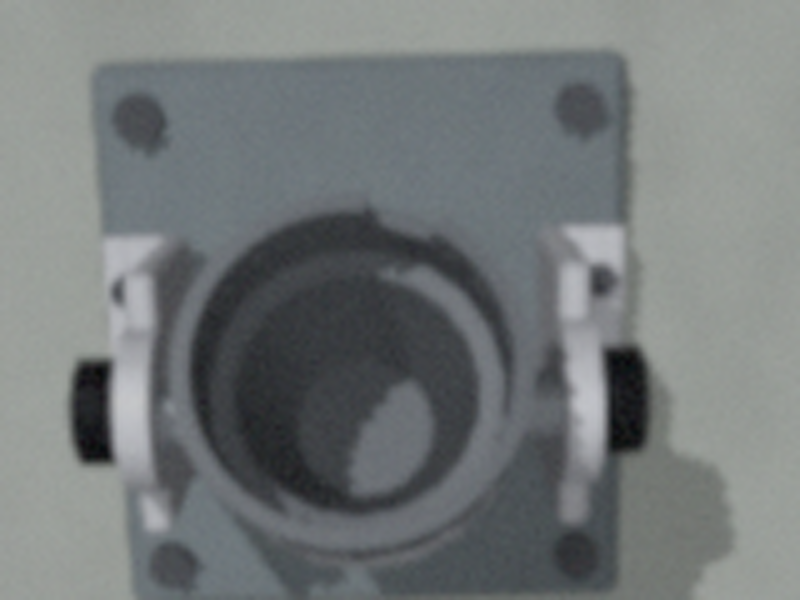

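```bash
cat > fit.py <<'E'
from h import *
from scipy.optimize import least_squares
c=load("pics/w2.npz");X=cloud(c)
# plate yaw
Z=X[...,2]
m=(Z>.004)&(Z<.013)
pl=X[m]; d=pl[:,:2]-[.56,.34]; pl=pl[np.linalg.norm(d,axis=1)<.09]
r=cv2.minAreaRect(pl[:,:2].astype(np.float32)); print("plate rect",r,"z",np.median(pl[:,2]))
# rim plane: sample along guess rim rays in crop coordinates
def scan(cu,cv,n=72):
    P=[]
    for a in np.arange(n)*2*np.pi/n:
        best=None
        for rr in np.arange(20,42,.5):
            u=int(round(cu+rr*np.cos(a)));v=int(round(cv+rr*np.sin(a)))
            p=X[v,u]
            P.append(np.r_[p,a])
    return np.array(P)
P=scan(176+350/5,112+375/5)
P=P[(P[:,2]>.06)&(P[:,2]<.11)]
# RANSAC upper plane, with normal near 27deg lean
rng=np.random.default_rng(0);best=(0,)
Q=P[:,:3]
for _ in range(5000):
    s=Q[rng.choice(len(Q),3,False)]
    n=np.cross(s[1]-s[0],s[2]-s[0]);L=np.linalg.norm(n)
    if L<1e-5: continue
    n/=L;n*=np.sign(n[2])
    if not .8<n[2]<.96: continue
    k=(abs((Q-s[0])@n)<.0012).sum()
    if k>best[0]: best=(k,n,s[0])
k,n,s=best
I=abs((Q-s)@n)<.0015
cc=Q[I].mean(0); n=np.linalg.svd(Q[I]-cc)[2][2]; n*=np.sign(n[2])
print(k,len(Q),"n",n.round(3),"lean",np.degrees(np.arccos(n[2])),"dir",np.degrees(np.arctan2(n[1],n[0])))
e1=np.cross([0,0,1],n);e1/=np.linalg.norm(e1);e2=np.cross(n,e1)
uv=np.c_[(Q[I]-cc)@e1,(Q[I]-cc)@e2]
f=least_squares(lambda p:np.linalg.norm(uv-p[:2],axis=1)-p[2],[0,0,.027],loss="soft_l1",f_scale=.001)
C=cc+f.x[0]*e1+f.x[1]*e2
print("center",C.round(4),"meanr",f.x[2])
np.savez("pics/standfit.npz",C=C,n=n)
im=c["frame"].copy()
T=np.linspace(0,2*np.pi,73)
S=5;big=cv2.resize(im[112:232,176:336,::-1],None,fx=S,fy=S,interpolation=cv2.INTER_CUBIC)
for R,col in [(.0285,(0,0,255)),(.0253,(0,255,0))]:
    W=C+R*np.cos(T)[:,None]*e1+R*np.sin(T)[:,None]*e2
    q=((proj(c,W)-[176,112]+.5)*S).astype(int); cv2.polylines(big,[q.reshape(-1,1,2)],True,col,1)
cv2.imwrite("pics/fit1.png",big)
E
python3 fit.py
```

```text
plate rect ((0.5612807869911194, 0.34241926670074463), (0.11873452365398407, 0.1103566363453865), 58.29831314086914) z 0.007664905796194263
567 1872 n [-0.246 -0.397  0.884] lean 27.81854567244544 dir -121.8169179409757
center [0.5529 0.3289 0.0857] meanr 0.02677461554507606
```

View pics/fit1.png

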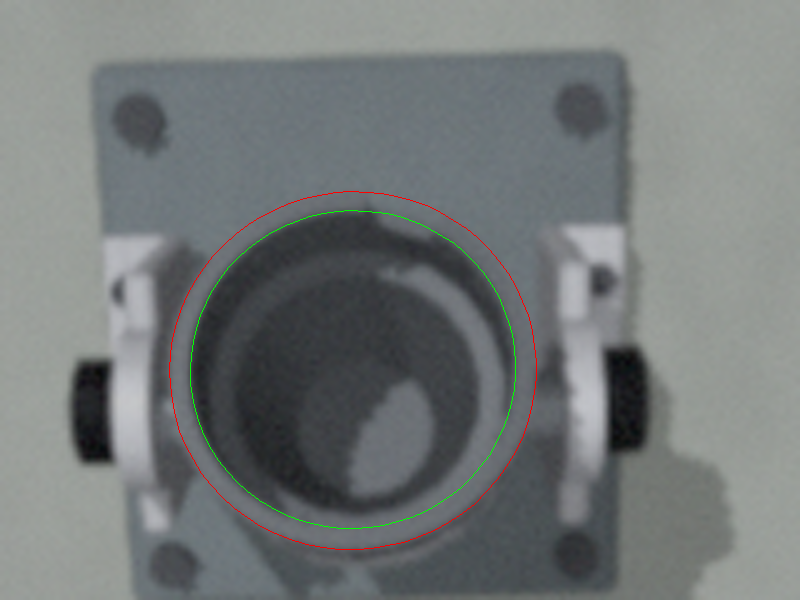

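```bash
cat > polar.py <<'E'
from h import *
c=load("pics/w2.npz");F=np.load("pics/standfit.npz");C,n=F["C"],F["n"]
n=n/np.linalg.norm(n)
xs=np.array([np.cos(np.radians(58.2)),np.sin(np.radians(58.2)),0]);y=np.cross(n,xs);y/=np.linalg.norm(y);x=np.cross(y,n)
ang=np.arange(-60,60.1,.25);  # degrees from -x toward +y?? theta about n
out=[]
for h in [0,-.003,-.006]:
  rr=np.arange(.022,.032,.0001)
  A,Rr=np.meshgrid(np.radians(180+ang),rr)
  W=C+h*n+(Rr*np.cos(A))[...,None]*x+(Rr*np.sin(A))[...,None]*y
  p=proj(c,W.reshape(-1,3)).reshape(*A.shape,2).astype(np.float32)
  im=cv2.remap(c["frame"][:,:,::-1],p[...,0],p[...,1],cv2.INTER_CUBIC)
  for k in range(-60,61,10):
      cv2.line(im,(int((k+60)*4),0),(int((k+60)*4),4 if k else 15),(0,0,255),1)
  out.append(im)
im=np.vstack(out);print(im.shape)
cv2.imwrite("pics/polar.png",cv2.resize(im,None,fx=1.6,fy=1.9))
E
python3 polar.py
```

```text
(303, 481, 3)
```

View pics/polar.png

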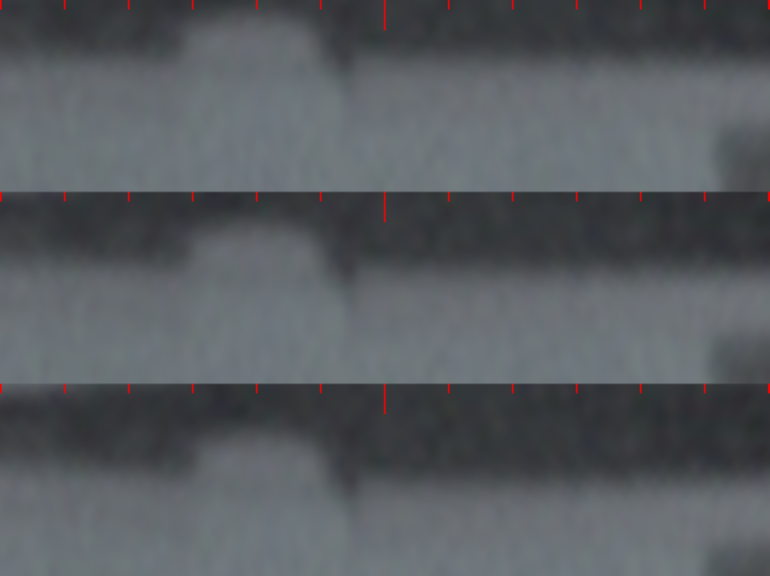

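step_arm([
  [-12,-33,-9,0,0],
  [-24,-69,-9,0,0],
  [-38,-106,-9,0,0],
  [-51,-143,-9,0,0],
  [-64,-180,-9,0,0],
  [-77,-216,-9,0,0],
  [-90,-253,-9,0,0],
  [-104,-290,-9,0,0],
  [-116,-325,-9,0,0],
  [-123,-344,-9,0,0],
  [-123,-344,-9,0,0],
  [-123,-344,-9,0,0],
])

```text
t: 2.92
eef_pos: [0.4733, -0.0123, 0.1511]
tool_rot: [0.002, 0.287, 0.958, 0.001]
contact_force: [0.2, 0.8, 0.6]
gripper_width: 0.999
```

```bash
python3 - <<'E'
from h import *
from station import bot
c=snap(bot,"wrist","w3"); crop(c,0,0,512,384,"w3")
o=bot.get_obs(); print(o["t"],o["eef_pos"],o["tool_rot"],np.round(o["q"],2))
E
```

```text
w3 scale 1.5625
2.9667 [ 0.47353785 -0.0109045   0.15088956] [1.37234736e-03 2.85982592e-01 9.58233460e-01 8.43109612e-04] [-0.11  0.24  0.    2.1  -0.    0.81  2.45]
```

View pics/w3.png

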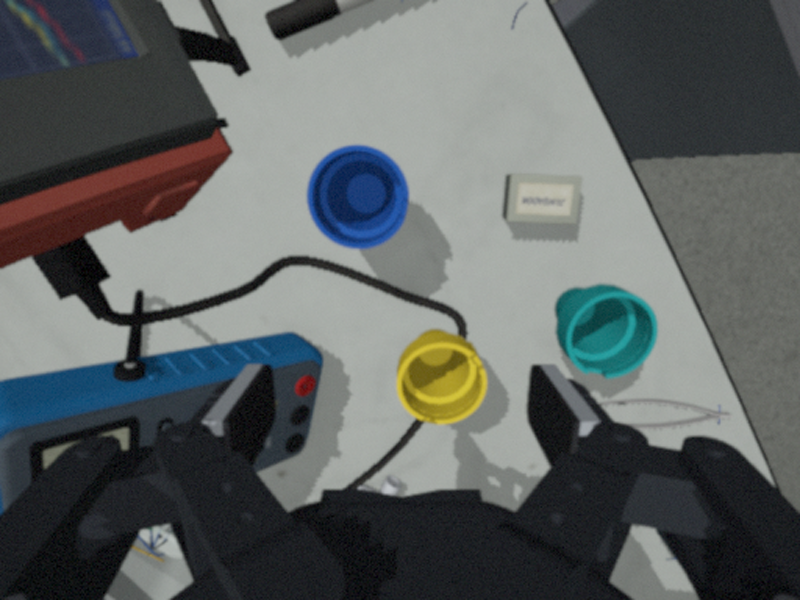

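```bash
cat > cup.py <<'E'
from h import *
from scipy.optimize import least_squares
def rimfit(c,lo,hi,near,zr=.06):
    """fit outer rim circle by colour mask rays on the plane z=zr"""
    hsv=cv2.cvtColor(c["frame"],cv2.COLOR_RGB2HSV); X=cloud(c)
    m=(cv2.inRange(hsv,lo,hi)>0)
    d=np.linalg.norm(X[...,:2]-near,axis=-1)
    k=m&(X[...,2]>zr-.004)&(X[...,2]<zr+.005)&(d<.045)
    P=X[k]
    f=least_squares(lambda p:np.linalg.norm(P[:,:2]-p,axis=1)-.0269,near,loss="soft_l1",f_scale=.001)
    return f.x,len(P),np.median(P[:,2])
def unwrap(c,ctr,name,zs=(.06,.054),r0=.022,r1=.032):
    out=[]
    for z in zs:
        a=np.radians(np.arange(-180,180,.5));rr=np.arange(r0,r1,.0001)
        A,R=np.meshgrid(a,rr)
        W=np.stack([ctr[0]+R*np.cos(A),ctr[1]+R*np.sin(A),0*A+z],-1)
        p=proj(c,W.reshape(-1,3)).reshape(*A.shape,2).astype(np.float32)
        im=cv2.remap(c["frame"][:,:,::-1],p[...,0],p[...,1],cv2.INTER_CUBIC)
        for k in range(-180,180,30): cv2.line(im,((k+180)*2,0),((k+180)*2,6 if k else 20),(0,0,255),1)
        out.append(im)
    cv2.imwrite(f"pics/{name}.png",cv2.resize(np.vstack(out),None,fx=1.1,fy=2.5))
E
python3 - <<'E'
from cup import *
c=load("pics/w3.npz")
b=rimfit(c,(105,100,40),(128,255,255),np.array([.462,-.071]));print(b)
y=rimfit(c,(22,120,60),(36,255,255),np.array([.483,.051]));print(y)
unwrap(c,b[0],"ub");unwrap(c,y[0],"uy")
crop(c,180,80,320,190,"w3b",5);crop(c,230,195,330,285,"w3y",6)
E
```

```text
(array([ 0.46090109, -0.07244018]), 679, np.float64(0.059634135528291055))
(array([0.48238824, 0.04965198]), 623, np.float64(0.05943668456568088))
w3b scale 5
w3y scale 6
```

View pics/ub.png

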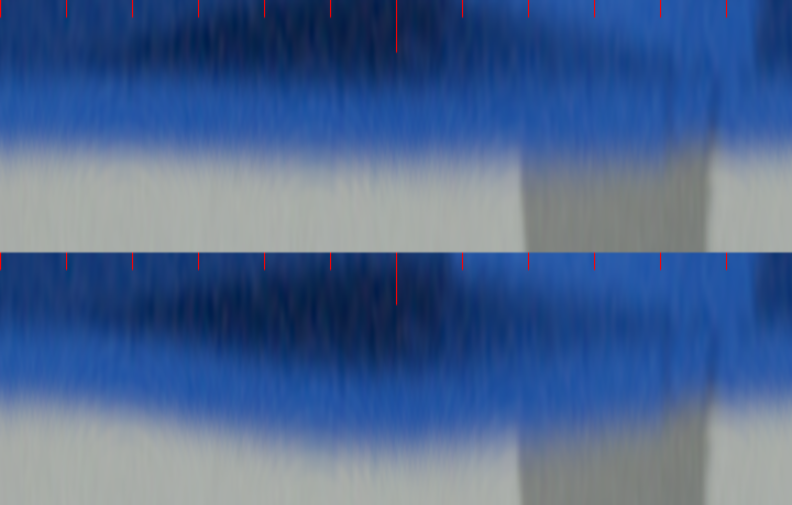

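View pics/uy.png

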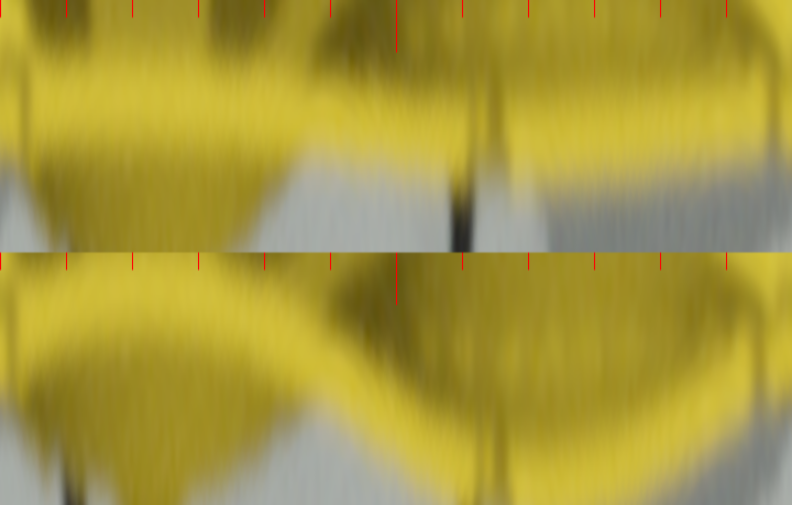

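View pics/w3b.png

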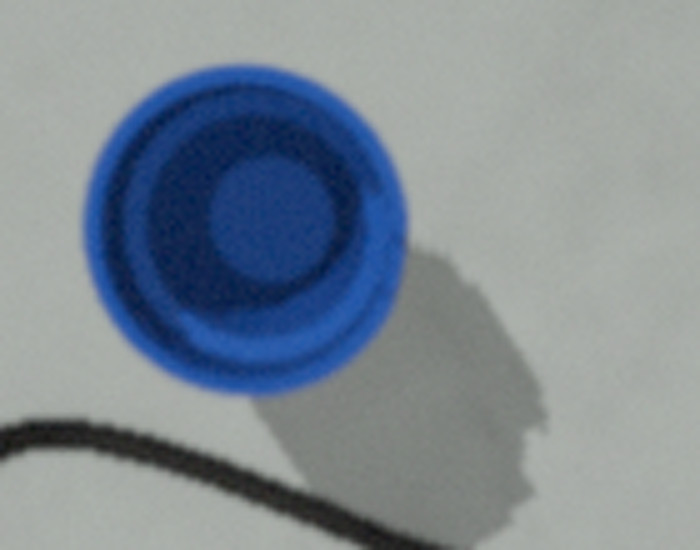

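View pics/w3y.png

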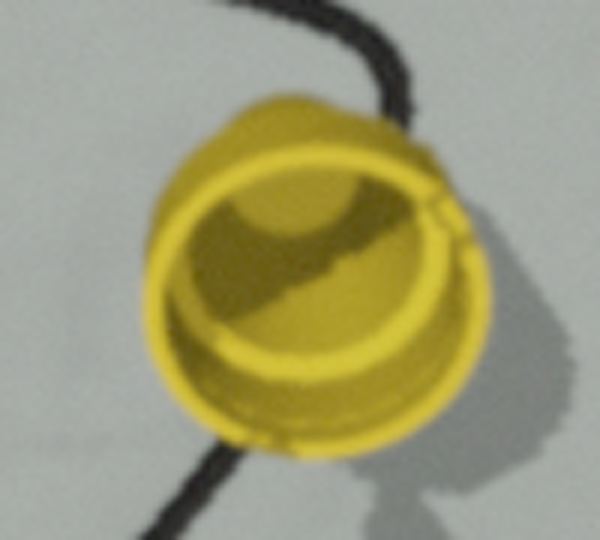

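step_arm([
  [-6,-10,4,7,0],
  [-12,-20,8,14,0],
  [-18,-30,12,21,0],
  [-24,-40,16,28,0],
  [-30,-50,20,35,0],
  [-36,-57,25,42,0],
  [-36,-57,30,49,0],
  [-36,-57,35,56,0],
  [-36,-57,41,63,0],
  [-36,-57,41,70,0],
  [-36,-57,41,77,0],
  [-36,-57,41,84,0],
  [-36,-57,41,84,0],
  [-36,-57,41,84,0],
])

```text
t: 4.13
eef_pos: [0.4724, -0.0773, 0.1087]
tool_rot: [0.0, 0.852, 0.524, 0.001]
contact_force: [-0.6, 0.1, 0.1]
gripper_width: 1.001
```

```bash
python3 - <<'E'
from cup import *
from station import bot
c=snap(bot,"wrist","w4"); crop(c,186,119,326,225,"w4",5.6)
o=bot.get_obs(); print(o["t"],o["eef_pos"],o["tool_rot"],np.round(o["q"],2))
b=rimfit(c,(105,100,40),(128,255,255),np.array([.462,-.071]));print(b)
unwrap(c,b[0],"ub2")
E
```

```text
w4 scale 5.6
4.1833 [ 0.47224437 -0.07761489  0.10866894] [7.06968298e-05 8.52047288e-01 5.23464579e-01 4.99097600e-04] [-0.23  0.32  0.32  2.14 -0.15  0.71  1.29]
(array([ 0.46041609, -0.07210631]), 918, np.float64(0.05950349679584564))
```

View pics/w4.png

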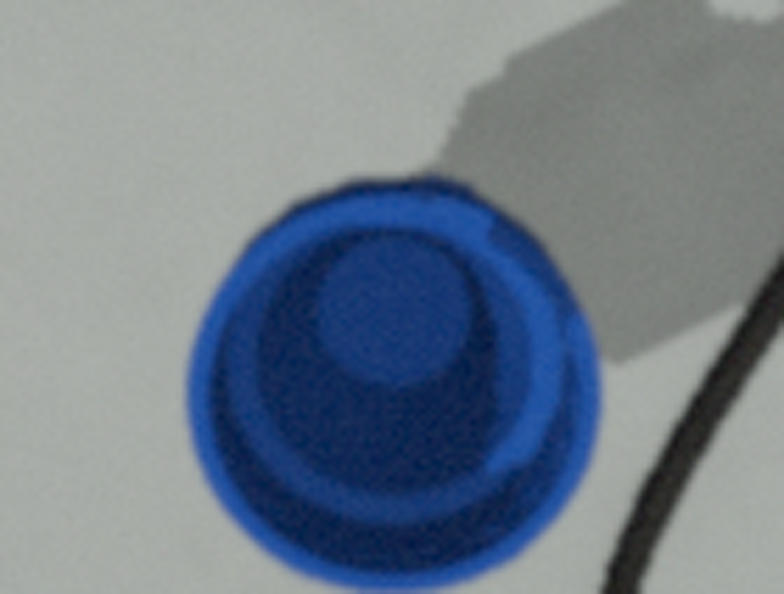

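View pics/ub2.png

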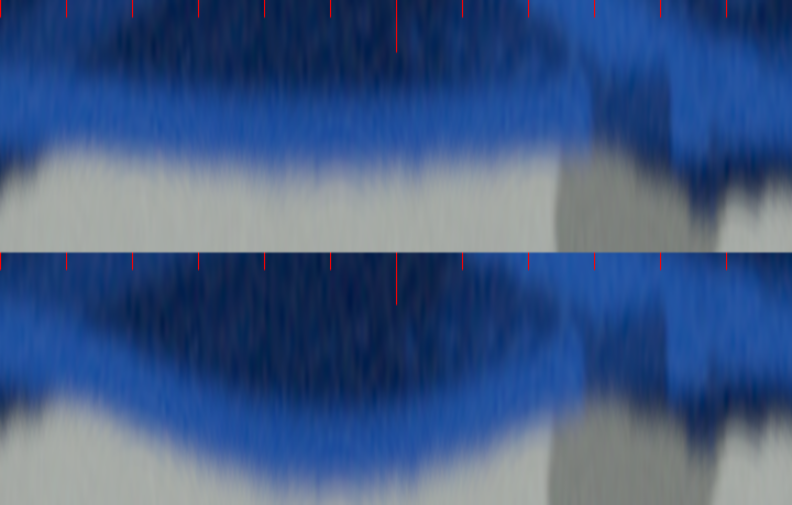

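```bash
cat >> cup.py <<'E'
def ringz(c,ctr,r=(.0255,.0284),step=6):
    X=cloud(c); d=X[...,:2]-ctr; R=np.hypot(d[...,0],d[...,1]); A=np.degrees(np.arctan2(d[...,1],d[...,0]))
    for a in range(-180,180,step):
        m=(R>r[0])&(R<r[1])&(A>=a)&(A<a+step)&(X[...,2]>.03)
        z=X[...,2][m]; yield a+step/2,len(z),(np.percentile(z,[10,50,90])*1000).round(1) if len(z) else None
E
python3 - <<'E'
from cup import *
b=np.array([.4607,-.0723])
A=list(ringz(load("pics/w3.npz"),b));B=list(ringz(load("pics/w4.npz"),b))
for p,q in zip(A,B):
    if p[0]>60: print(p[0],p[1:],q[1:])
C=list(ringz(load("pics/w3.npz"),np.array([.4824,.0497])))
print("yellow");[print(*q) for q in C if q[0]>20 or q[0]<-140]
E
```

```text
63.0 (9, array([59.1, 59.4, 60.1])) (137, array([212. , 214.1, 215.8]))
69.0 (11, array([58.3, 59.3, 60.1])) (69, array([ 59.3, 212.7, 214.6]))
75.0 (8, array([58.7, 59.5, 59.6])) (640, array([197.9, 206.3, 213. ]))
81.0 (8, array([59. , 59.5, 60.2])) (33, array([ 59.3, 201.3, 214.3]))
87.0 (8, array([58.8, 59.7, 60.1])) (12, array([59. , 59.8, 60.2]))
93.0 (10, array([58.4, 59.4, 60.6])) (15, array([58.6, 59.6, 60.5]))
99.0 (10, array([58.4, 59.8, 60.2])) (17, array([59.1, 59.8, 60.7]))
105.0 (8, array([59.6, 60.1, 60.7])) (13, array([51.7, 59.6, 60.2]))
111.0 (10, array([58.9, 59.4, 61.3])) (21, array([48.9, 59.3, 60.3]))
117.0 (9, array([58.9, 59.8, 60.5])) (18, array([43.7, 59.3, 60.4]))
123.0 (10, array([53.5, 59. , 60.1])) (26, array([47.5, 55. , 59.7]))
129.0 (8, array([52.7, 53.3, 53.6])) (21, array([45.8, 53.2, 53.8]))
135.0 (8, array([53. , 53.9, 54.6])) (22, array([42. , 52.8, 54.3]))
141.0 (8, array([53.3, 54.1, 54.3])) (26, array([41.7, 52.8, 53.8]))
147.0 (9, array([53.5, 54.3, 60.4])) (23, array([43.7, 53.7, 59.8]))
153.0 (10, array([59. , 59.5, 60.4])) (21, array([42.
[... 476 characters left out ...]
42.7 53.  60.2]
21.0 25 [42.4 53.  59.8]
27.0 20 [41.4 54.1 59.9]
33.0 26 [43.2 53.7 59.9]
39.0 26 [41.2 51.8 59.8]
45.0 30 [42.7 53.8 60.1]
51.0 28 [44.1 55.2 59.7]
57.0 30 [41.8 51.4 59.3]
63.0 32 [42.4 51.8 59.5]
69.0 31 [42.  50.9 59.2]
75.0 32 [42.4 53.5 60.2]
81.0 31 [42.6 51.5 59.8]
87.0 25 [45.6 53.8 59.4]
93.0 32 [42.7 52.7 59.4]
99.0 30 [41.7 52.9 59.2]
105.0 28 [42.5 53.3 60.4]
111.0 26 [42.4 51.1 59.9]
117.0 26 [41.1 53.5 59.8]
123.0 15 [48.7 57.  60.3]
129.0 19 [46.2 55.  60.1]
135.0 15 [45.2 56.7 59.9]
141.0 9 [53.  58.8 59.9]
147.0 11 [58.5 59.8 60.5]
153.0 7 [58.5 59.8 60.1]
159.0 7 [59.2 60.1 60.7]
165.0 13 [54.2 59.1 60.2]
171.0 13 [53.3 53.8 58.6]
177.0 12 [39.4 51.9 54.3]
```

```bash
python3 - <<'E'
from cup import *
from scipy.optimize import minimize
def fitn(c,ctr,g,r=(.0255,.0283)):
    X=cloud(c); d=X[...,:2]-ctr; R=np.hypot(d[...,0],d[...,1]); A=np.degrees(np.arctan2(d[...,1],d[...,0]))
    A=(A-g+180)%360-180
    m=(R>r[0])&(R<r[1])&(abs(A)<30)&(X[...,2]>.0515)&(X[...,2]<.063)
    a=A[m];rr=R[m];low=X[...,2][m]<.057
    s=np.arange(-12,12,.1);cost=[]
    for t in s:
        # notch with parallel sides 11mm wide
        off=rr*np.sin(np.radians(a-t)); ins=abs(off)<.0055
        cost.append((ins!=low).sum())
    cost=np.array(cost);k=s[cost==cost.min()];return g+k.mean(),k.min()+g,k.max()+g,cost.min(),len(a)
for f in ["w3","w4"]: print(f,fitn(load(f"pics/{f}.npz"),np.array([.4606,-.0722]),136))
print(fitn(load("pics/w3.npz"),np.array([.4824,.0497]),181))
# stand notch in w2
c=load("pics/w2.npz");F=np.load("pics/standfit.npz");C,n=F["C"],F["n"]
xs=np.array([np.cos(np.radians(58.2)),np.sin(np.radians(58.2)),0]);y=np.cross(n,xs);y/=np.linalg.norm(y);x=np.cross(y,n)
X=cloud(c)-C
L=np.stack([X@x,X@y,X@n],-1);R=np.hypot(L[...,0],L[...,1]);A=(np.degrees(np.arctan2(L[...,1],L[...,0]))-161+180)%360-180
m=(R>.0255)&(R<.0283)&(abs(A)<30)&(L[...,2]>-.009)&(L[...,2]<.003)
a=A[m];rr=R[m];low=L[...,2][m]<-.003
s=np.arange(-12,12,.1);cost=np.array([((abs(rr*np.sin(np.radians(a-t)))<.0055)!=low).sum() for t in s])
k=s[cost==cost.min()];print("stand",161+k.mean(),k+161,cost.min(),len(a))
m=(R>.0255)&(R<.0283)&(abs(A)>30)&(abs(L[...,2])<.003);print("rim z med",np.median(L[...,2][m]))
E
```

```text
w3 (np.float64(136.0363636363636), np.float64(135.09999999999997), np.float64(136.69999999999996), np.int64(1), 85)
w4 (np.float64(135.09999999999997), np.float64(134.89999999999995), np.float64(135.29999999999995), np.int64(15), 156)
(np.float64(178.59999999999997), np.float64(178.29999999999995), np.float64(178.89999999999998), np.int64(15), 88)
stand 162.34999999999997 [162.3 162.4] 17 143
rim z med 4.1278358804960556e-05
```

```bash
python3 - <<'E'
from h import *
from station import bot
o=bot.get_obs();T=toolR(o["tool_rot"]);p=np.array(o["eef_pos"])
c=load("pics/w4.npz");X=(cloud(c)-p)@T
m=(abs(X[...,0])>.025)&(abs(X[...,0])<.08)&(X[...,2]<.06)&(X[...,2]>-.1)&(np.indices(X.shape[:2])[0]>220)
P=X[m]
for s in (-1,1):
    q=P[P[:,0]*s>0]; print(len(q),q.min(0).round(4),q.max(0).round(4))
    for z in np.arange(-.06,.06,.01):
        k=q[(q[:,2]>z)&(q[:,2]<z+.01)]
        if len(k): print(round(z,3),len(k),k.min(0).round(3),k.max(0).round(3))
E
```

```text
15442 [-0.0749 -0.02   -0.1   ] [-0.025   0.0687  0.0519]
-0.06 594 [-0.057 -0.013 -0.06 ] [-0.042  0.008 -0.05 ]
-0.05 622 [-0.056 -0.013 -0.05 ] [-0.042  0.01  -0.04 ]
-0.04 491 [-0.057 -0.014 -0.04 ] [-0.042  0.01  -0.03 ]
-0.03 194 [-0.055 -0.013 -0.03 ] [-0.042  0.01  -0.023]
-0.02 115 [-0.05   0.053 -0.014] [-0.038  0.059 -0.01 ]
-0.01 687 [-0.062  0.042 -0.01 ] [-0.035  0.063 -0.   ]
0.0 700 [-0.063  0.037  0.   ] [-0.025  0.065  0.01 ]
0.01 418 [-0.061  0.039  0.01 ] [-0.025  0.062  0.02 ]
0.02 287 [-0.045  0.045  0.02 ] [-0.025  0.057  0.03 ]
0.03 76 [-0.072  0.046  0.03 ] [-0.025  0.066  0.04 ]
0.04 19 [-0.072  0.055  0.04 ] [-0.025  0.069  0.047]
0.05 2 [-0.026  0.064  0.051] [-0.025  0.064  0.052]
13376 [ 0.025  -0.0201 -0.1   ] [0.08   0.1089 0.0599]
-0.06 577 [ 0.042 -0.014 -0.06 ] [ 0.056  0.008 -0.05 ]
-0.05 634 [ 0.042 -0.013 -0.05 ] [ 0.056  0.01  -0.04 ]
-0.04 501 [ 0.042 -0.013 -0.04 ] [ 0.056  0.01  -0.03 ]
-0.03 201 [ 0.042 -0.013 -0.03 ] [ 0.049  0.009 -0.023]
0.04 110 [0.049 0.084 0.044] [0.08  0.109 0.05 ]
0.05 200 [0.049 0.086 0.05 ] [0.08  0.106 0.06 ]
```

```bash
python3 - <<'E'
from h import *
from station import bot
o=bot.get_obs();T=toolR(o["tool_rot"]);p=np.array(o["eef_pos"])
c=load("pics/w4.npz");X=(cloud(c)-p)@T
m=(abs(X[...,0])>.03)&(abs(X[...,0])<.07)&(abs(X[...,1])<.02)&(X[...,2]<.03)&(X[...,2]>-.06)
P=X[m];v,u=np.nonzero(m)
for z in np.arange(-.06,.03,.005):
    i=(P[:,2]>z)&(P[:,2]<z+.005);k=P[i]
    if len(k): print(round(z,3),len(k),k.min(0).round(3),k.max(0).round(3),v[i].min(),v[i].max(),u[i].min(),u[i].max())
crop(c,100,200,420,384,"fing")
E
```

```text
-0.06 532 [-0.056 -0.014 -0.06 ] [ 0.053 -0.    -0.055] 261 289 121 387
-0.055 639 [-0.057 -0.013 -0.055] [ 0.056  0.008 -0.05 ] 255 297 121 392
-0.05 654 [-0.056 -0.013 -0.05 ] [ 0.056  0.01  -0.045] 249 298 126 387
-0.045 602 [-0.056 -0.013 -0.045] [ 0.056  0.01  -0.04 ] 244 291 132 381
-0.04 539 [-0.057 -0.014 -0.04 ] [ 0.056  0.01  -0.035] 239 284 135 377
-0.035 453 [-0.057 -0.013 -0.035] [ 0.056  0.01  -0.03 ] 235 280 140 373
-0.03 320 [-0.055 -0.013 -0.03 ] [ 0.049  0.01  -0.025] 233 273 146 357
-0.025 75 [-0.044 -0.011 -0.025] [ 0.043  0.009 -0.023] 233 267 172 340
fing scale 2.5
```

View pics/fing.png

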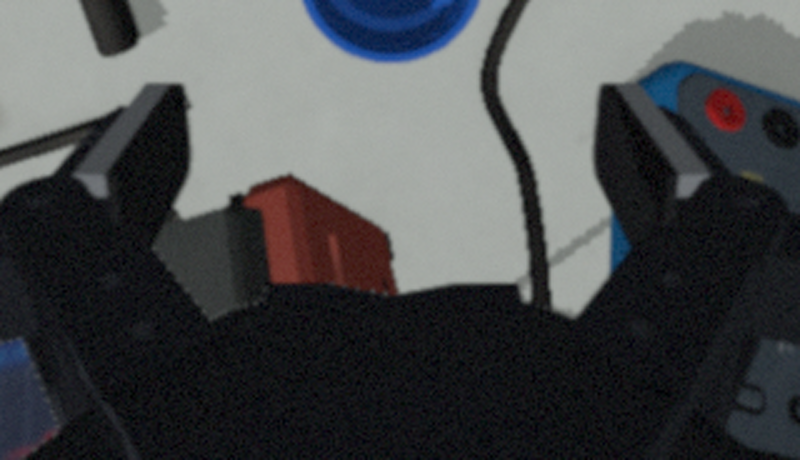

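```bash
python3 - <<'E'
from h import *
from station import bot
o=bot.get_obs();T=toolR(o["tool_rot"]);p=np.array(o["eef_pos"])
c=load("pics/w4.npz");X=(cloud(c)-p)@T
for v in (310,318,325,340,360,380): print(v,X[v,256].round(3))
s=snap(bot,"scene","s1");print(proj(s,[p])); q=proj(s,[p])[0].astype(int)
Y=(cloud(s)-p)@T
m=(np.hypot(Y[...,0],Y[...,1])<.075)&(Y[...,2]>-.12)&(Y[...,2]<.03)
P=Y[m]
for z in np.arange(-.12,.03,.01):
    k=P[(P[:,2]>z)&(P[:,2]<z+.01)]
    if len(k): print(round(z,3),len(k),k.min(0).round(3),k.max(0).round(3))
u0,v0=q-[45,40];crop(s,u0,v0,u0+90,v0+75,"s1")
E
```

```text
310 [-0.001  0.125  0.082]
318 [-0.    -0.012 -0.085]
325 [-0.    -0.013 -0.089]
340 [-0.    -0.013 -0.094]
360 [-0.    -0.013 -0.101]
380 [-0.    -0.012 -0.105]
[[274.7027195  239.27440404]]
-0.12 72 [-0.069 -0.021 -0.12 ] [-0.01   0.018 -0.11 ]
-0.11 64 [-0.071 -0.021 -0.11 ] [-0.017  0.017 -0.1  ]
-0.1 41 [-0.073 -0.018 -0.1  ] [-0.026  0.011 -0.091]
-0.09 32 [-0.072 -0.015 -0.089] [-0.036  0.009 -0.08 ]
-0.08 37 [-0.074 -0.014 -0.08 ] [-0.041  0.012 -0.071]
-0.07 2 [-0.04  -0.013 -0.067] [ 0.047 -0.011 -0.06 ]
-0.06 3 [-0.056 -0.004 -0.053] [-0.055  0.001 -0.051]
-0.05 16 [-0.056 -0.011 -0.05 ] [-0.047  0.008 -0.041]
-0.04 18 [-0.054 -0.011 -0.039] [ 0.045  0.008 -0.03 ]
-0.03 7 [-0.047 -0.011 -0.03 ] [ 0.043  0.067 -0.021]
-0.02 14 [-0.048  0.052 -0.02 ] [-0.033  0.064 -0.01 ]
-0.01 24 [-0.053  0.044 -0.009] [-0.037  0.057 -0.   ]
-0.0 12 [-0.058  0.039  0.   ] [-0.04   0.048  0.006]
0.02 1 [-0.034  0.047  0.028] [-0.034  0.047  0.028]
s1 scale 8.0
```

View pics/s1.png

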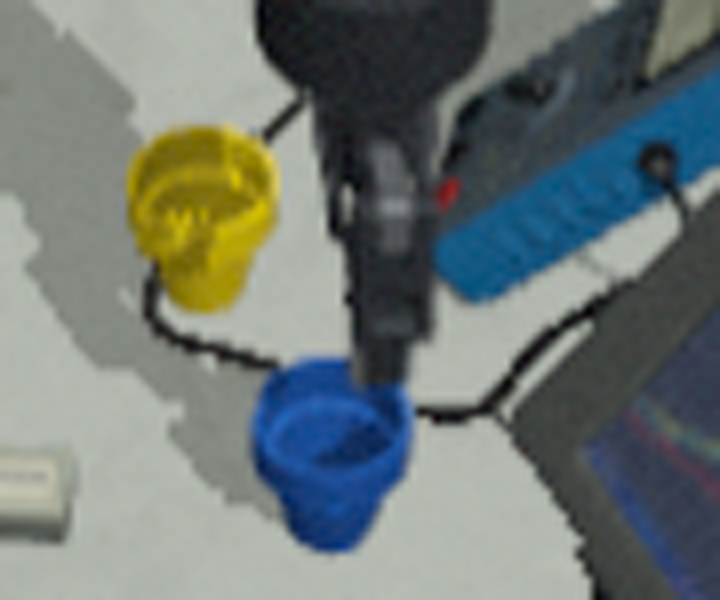

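step_arm([
  [0,-6,10,-1.4,0],
  [0,-12,20,-1.4,0],
  [0,-12,35,-1.4,0],
  [0,-12,52,-1.4,0],
  [0,-12,70,-1.4,0],
  [0,-12,82,-1.4,0],
  [0,-12,88,-1.4,0],
  [0,-12,88,-1.4,0],
  [0,-12,88,-1.4,0.2],
  [0,-12,88,-1.4,0.2],
  [0,-12,88,-1.4,0.2],
], newtons=20)

```text
t: 5.15
eef_pos: [0.4615, -0.0735, 0.0211]
tool_rot: [0.0, 0.847, 0.531, 0.001]
contact_force: [-0.2, -0.4, 0.6]
gripper_width: 0.803
```

```bash
python3 - <<'E'
from cup import *
from station import bot
o=bot.get_obs(); p=np.array(o["eef_pos"]);T=toolR(o["tool_rot"]);print(o["t"],p,np.degrees(np.arctan2(T[1,1],T[0,1])),o["gripper_width"],np.round(o["contact_force"],2))
c=snap(bot,"wrist","w5"); crop(c,56,90,456,384,"w5")
b=rimfit(c,(105,100,40),(128,255,255),np.array([.461,-.072]));print(b, (T.T@(np.r_[b[0],.06]-p)).round(4))
X=(cloud(c)-p)@T
m=(abs(X[...,0])>.028)&(abs(X[...,0])<.06)&(abs(X[...,1])<.02)&(X[...,2]<.02)&(X[...,2]>-.06)&(c["frame"].max(-1)<70)
P=X[m];print(np.percentile(P,[1,50,99],axis=0).round(4))
E
```

```text
5.15 [ 0.46150853 -0.07349621  0.0210747 ] -25.80288667039651 0.8028432334092355 [-0.23 -0.41  0.6 ]
w5 scale 2.0
(array([ 0.46014404, -0.0720513 ]), 2656, np.float64(0.05946979641469462)) [ 0.0007 -0.0018 -0.0389]
[[-0.0475 -0.0137 -0.0595]
 [ 0.0332 -0.0075 -0.0408]
 [ 0.0588  0.0085  0.0148]]
```

View pics/w5.png

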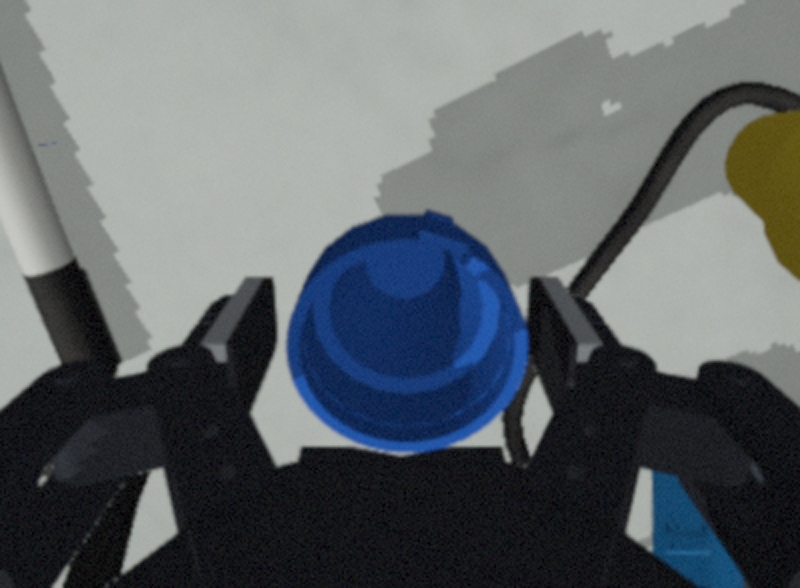

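step_arm([
  [0,0,0,0,0.25],
  [0,0,0,0,0.28],
  [0,0,0,0,0.31],
  [0,0,0,0,0.34],
  [0,0,0,0,0.38],
  [0,0,0,0,0.45],
  [0,0,0,0,0.5],
  [0,0,0,0,0.5],
  [0,0,-3,0,0.5],
  [0,0,-10,0,0.5],
  [0,0,-20,0,0.5],
  [0,0,-20,0,0.5],
], newtons=20)

```text
t: 6.2
eef_pos: [0.4618, -0.0737, 0.042]
tool_rot: [0.001, 0.847, 0.531, 0.001]
contact_force: [0.1, -0.5, -0.4]
gripper_width: 0.656
```

```bash
python3 - <<'E'
from cup import *
from station import bot
o=bot.get_obs(); p=np.array(o["eef_pos"]);T=toolR(o["tool_rot"]);print(o["t"],p,np.degrees(np.arctan2(T[1,1],T[0,1])),o["gripper_width"],np.round(o["contact_force"],2))
c=snap(bot,"wrist","w6"); crop(c,56,90,456,384,"w6")
b=rimfit(c,(105,100,40),(128,255,255),np.array([.461,-.072]),.08);print(b, (T.T@(np.r_[b[0],b[2]]-p)).round(4))
hsv=cv2.cvtColor(c["frame"],cv2.COLOR_RGB2HSV);X=cloud(c)
m=(cv2.inRange(hsv,(105,100,40),(128,255,255))>0);P=X[m];P=P[P[:,2]>.07];A=np.c_[P[:,:2]-b[0],np.ones(len(P))]
k=P[:,2]>.076
print("rim plane",np.linalg.lstsq(A[k],P[k,2],rcond=None)[0])
E
```

```text
6.2 [ 0.46175298 -0.07369666  0.04199058] -25.84313594098365 0.656148641523693 [ 0.06 -0.47 -0.45]
w6 scale 2.0
(array([ 0.45999642, -0.0734738 ]), 3065, np.float64(0.08069840058057326)) [-0.0005 -0.0016 -0.0387]
rim plane [-0.00268055  0.13428699  0.08233865]
```

View pics/w6.png

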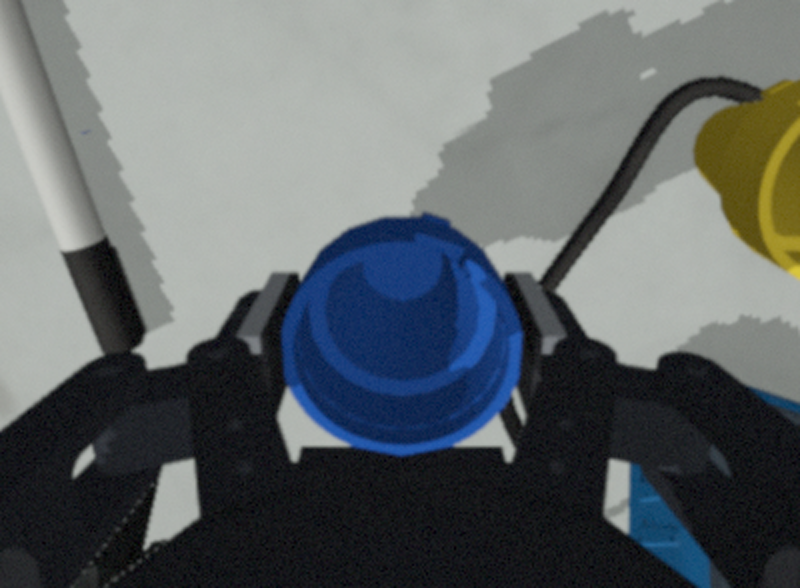

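step_arm([
  [0,0,-20,0,0.5],
  [10,-2,-50,-5,0.5],
  [35,-8,-75,-12,0.5],
  [70,-16,-83,-19,0.5],
  [107,-25,-83,-26,0.5],
  [144,-34,-83,-33,0.5],
  [181,-43,-83,-40,0.5],
  [218,-51,-83,-47,0.5],
  [255,-60,-83,-54,0.5],
  [292,-69,-83,-61,0.5],
  [329,-78,-83,-68,0.5],
  [362,-85,-83,-75,0.5],
  [387,-91,-83,-81,0.5],
  [399,-94,-83,-84,0.5],
  [399,-94,-83,-84,0.5],
  [399,-94,-83,-84,0.5],
  [399,-94,-83,-84,0.5],
])

```text
t: 7.67
eef_pos: [0.5499, 0.3248, 0.1229]
tool_rot: [-0.0, 0.275, 0.961, -0.001]
contact_force: [0.5, 0.0, -1.2]
gripper_width: 0.653
```

```bash
cat > st.py <<'E'
from cup import *
from station import bot
def st(name=None,view=(56,90,456,384)):
    o=bot.get_obs(); p=np.array(o["eef_pos"]);T=toolR(o["tool_rot"])
    print(round(o["t"],2),p.round(4),"ty",np.degrees(np.arctan2(T[1,1],T[0,1])).round(2),"w",round(o["gripper_width"]*85,1),"F",np.round(o["contact_force"],1),"M",np.round(o["torque"],2))
    c=None
    if name: c=snap(bot,"wrist",name); crop(c,*view,name)
    return o,p,T,c
E
python3 - <<'E'
from st import *
o,p,T,c=st("w7")
b=rimfit(c,(105,100,40),(128,255,255),p[:2],p[2]+.0387);print(b, (T.T@(np.r_[b[0],b[2]]-p)).round(4))
print(proj(c,np.load("pics/standfit.npz")["C"]))
E
```

```text
7.67 [0.5499 0.3248 0.1229] ty 58.02 w 55.5 F [ 0.5  0.  -1.2] M [-0.01 -0.03 -0.02]
w7 scale 2.0
(array([0.54831265, 0.32513236]), 2895, np.float64(0.16153886820008098)) [ 0.0015 -0.0006 -0.0387]
[[254.0748251  216.53939433]]
```

View pics/w7.png

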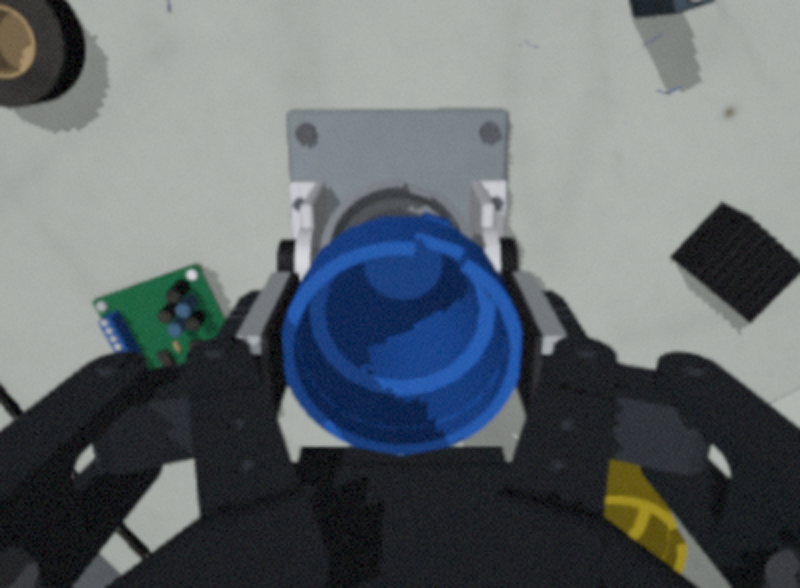

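```bash
python3 - <<'E'
from st import *
o,p,T,c=st()
for f in ["w1","w2","w3","w4","w5","w6","w7"]:
    c=load(f"pics/{f}.npz");C=-c["R"].T@c["t"]; R=c["R"].T
    ty=np.degrees(np.arctan2(R[1,0],R[0,0]))-90  # cam x = tool x
    a=np.radians(ty); e=C+0.0712*np.array([np.cos(a),np.sin(a),0])-[0,0,.1521]
    print(f,"ty",round(ty,2),"eef from cam",e.round(4),"axisz",R[:,2].round(3))
E
```

```text
7.72 [0.55   0.3246 0.123 ] ty 58.0 w 55.4 F [ 0.2 -0.2 -0.8] M [-0.04 -0.02  0.01]
w1 ty 56.56 eef from cam [0.55   0.3331 0.1911] axisz [ 0.151  0.229 -0.962]
w2 ty 56.91 eef from cam [0.5554 0.3469 0.1397] axisz [ 0.147  0.228 -0.962]
w3 ty 56.59 eef from cam [ 0.472  -0.0107  0.1511] axisz [ 0.155  0.229 -0.961]
w4 ty -26.89 eef from cam [ 0.4721 -0.078   0.1088] axisz [ 0.246 -0.124 -0.961]
w5 ty -25.84 eef from cam [ 0.4611 -0.0741  0.0211] axisz [ 0.249 -0.119 -0.961]
w6 ty -25.88 eef from cam [ 0.4612 -0.0743  0.042 ] axisz [ 0.25  -0.12  -0.961]
w7 ty 57.99 eef from cam [0.5492 0.3267 0.1232] axisz [ 0.146  0.231 -0.962]
```

```bash
python3 - <<'E'
from h import *
def ray(c,u,z):
    n=cv2.undistortPoints(np.array([[u]],float),K(c),np.asarray(c["distortion"],float)).ravel()
    d=c["R"].T@np.r_[n,1];C=-c["R"].T@c["t"];return C+d*(z-C[2])/d[2]
c2=load("pics/w2.npz");c7=load("pics/w7.npz")
for a,b in [((195,124.4),(201.,146.)),((300.8,122.4),(310,146.))]:
    print(ray(c2,a,.0077).round(4),ray(c7,b,.0077).round(4))
crop(c7,186,130,326,235,"w7p",5.7);crop(c2,180,115,320,220,"w2p",5.7)
E
```

```text
[0.575  0.2639 0.0077] [0.5747 0.2652 0.0077]
[0.4843 0.3208 0.0077] [0.4848 0.3214 0.0077]
w7p scale 5.7
w2p scale 5.7
```

View pics/w7p.png

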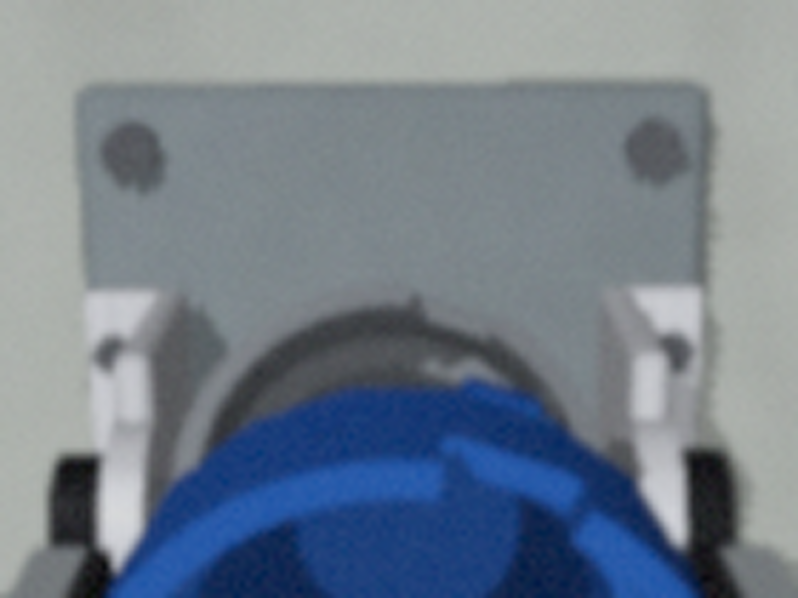

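View pics/w2p.png

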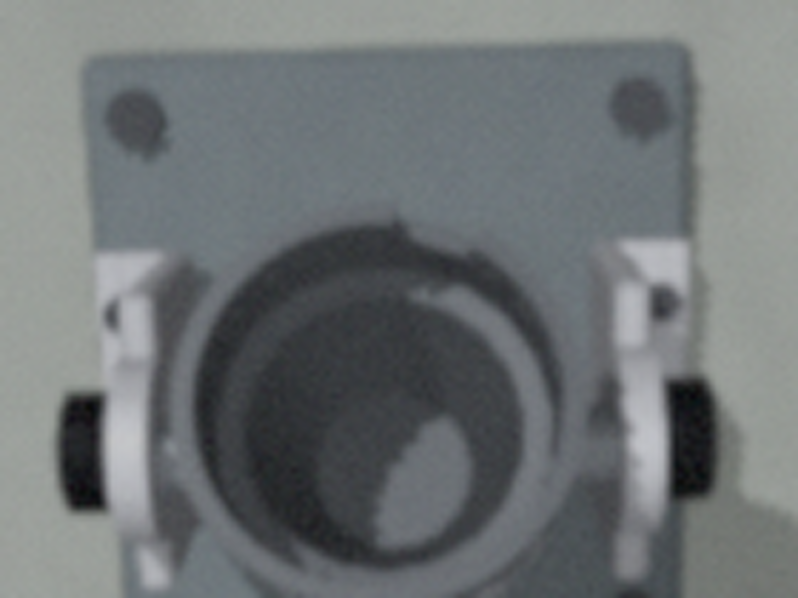

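step_arm([
  [-1.4,1.5,4,0,0.5],
  [-1.4,1.5,10,0,0.5],
  [-1.4,1.5,16,0,0.5],
  [-1.4,1.5,20,0,0.5],
  [-1.4,1.5,23,0,0.5],
  [-1.4,1.5,26,0,0.5],
  [-1.4,1.5,29,0,0.5],
  [-1.4,1.5,32,0,0.5],
  [-1.4,1.5,32,0,0.5],
])

```text
t: 8.47
eef_pos: [0.5517, 0.327, 0.0906]
tool_rot: [-0.0, 0.274, 0.962, -0.0]
contact_force: [0.5, -0.9, -1.3]
gripper_width: 0.651
```

```bash
python3 - <<'E'
from st import *
o,p,T,c=st("w8")
E
```

```text
8.47 [0.5517 0.327  0.0906] ty 58.17 w 55.4 F [ 0.5 -0.9 -1.3] M [-0.01  0.05 -0.01]
w8 scale 2.0
```

View pics/w8.png

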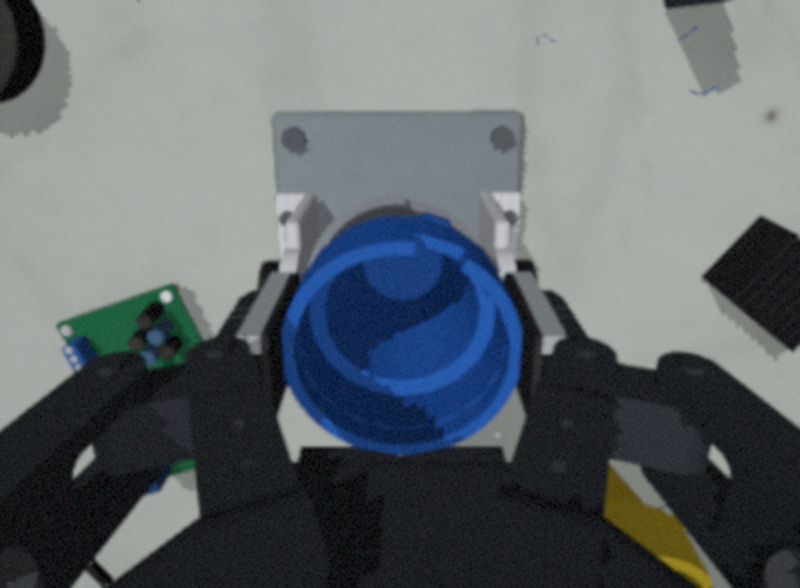

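```bash
python3 - <<'E'
from st import *
c=load("pics/w8.npz"); crop(c,186,135,326,240,"w8p",5.7)
o,p,T,_=st()
C=-c["R"].T@c["t"]; R=c["R"].T
print("cam",C, "prev",[-(load(f"pics/{f}.npz")["R"].T@load(f"pics/{f}.npz")["t"]) for f in ["w7"]])
X=cloud(c)
b=rimfit(c,(105,100,40),(128,255,255),p[:2],p[2]+.0387);print(b)
E
```

```text
w8p scale 5.7
8.52 [0.5518 0.3271 0.091 ] ty 58.18 w 55.6 F [-0.5  0.3 -0.3] M [-0.01  0.03 -0.03]
cam [0.51341279 0.26823148 0.24291917] prev [array([0.51149555, 0.26635236, 0.27525858])]
(array([0.55003305, 0.32727046]), 2806, np.float64(0.12929538697864001))
```

View pics/w8p.png

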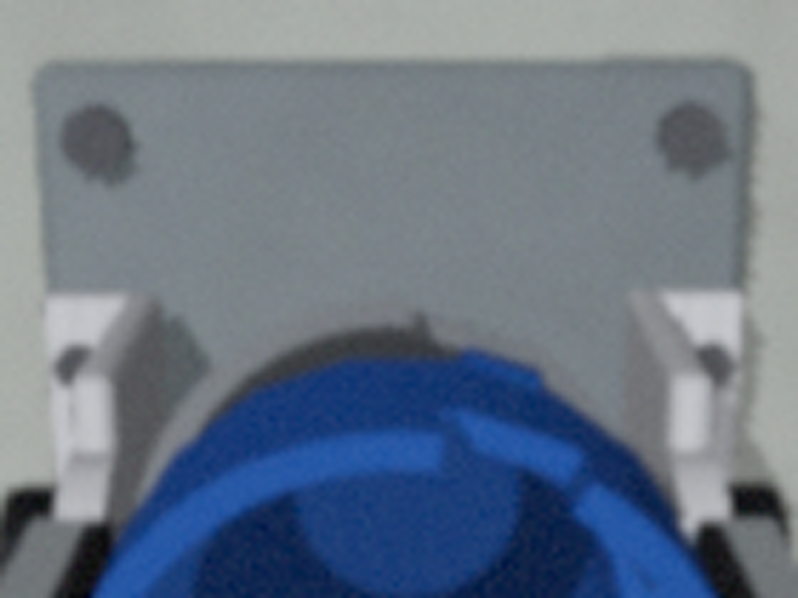

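```bash
cat >> h.py <<'E'
def ray(c,u,z):
    n=cv2.undistortPoints(np.array([[u]],float),K(c),np.asarray(c["distortion"],float)).ravel()
    d=c["R"].T@np.r_[n,1];C=-c["R"].T@c["t"];return C+d*(z-C[2])/d[2]
E
python3 - <<'E'
from h import *
tx=np.array([-.850,.527,0]);ty=np.array([.527,.85,0])
c2=load("pics/w2.npz");c8=load("pics/w8.npz");c7=load("pics/w7.npz")
C=np.load("pics/standfit.npz")["C"]
def hole(c,pts): return np.mean([ray(c,p,.0077) for p in pts],0)
h2=[(180+137/5.7,115+122/5.7),(180+638/5.7,115+107/5.7)]
h7=[(186+133/5.7,130+155/5.7),(186+655/5.7,130+152/5.7)]
h8=[(186+97/5.7,135+142/5.7),(186+692/5.7,135+139/5.7)]
for c,h in((c2,h2),(c7,h7),(c8,h8)):
    m=hole(c,h); print("holes mid rel C(w2): tx",((m-C)@tx*1000).round(2),"ty",((m-C)@ty*1000).round(2),"ang",np.degrees(np.arctan2(*(ray(c,h[1],.0077)-ray(c,h[0],.0077))[1::-1])).round(2))
for c in(c7,c8):
    Cc=-c["R"].T@c["t"];print("cam rel C tx,ty",((Cc-C)@tx*1000).round(2),((Cc-C)@ty*1000).round(2))
E
```

```text
holes mid rel C(w2): tx 0.2 ty -31.63 ang 148.57
holes mid rel C(w2): tx 0.48 ty -31.74 ang 148.33
holes mid rel C(w2): tx 0.39 ty -31.79 ang 148.44
cam rel C tx,ty 2.18 -75.01
cam rel C tx,ty 1.54 -72.4
```

step_arm([
  [-1.6,-2,1,0,0.5],
  [-1.6,-2,3,0,0.5],
  [-1.6,-2,5,0,0.5],
  [-1.6,-2,7,0,0.5],
  [-1.6,-2,9,0,0.5],
  [-1.6,-2,11,0,0.5],
  [-1.6,-2,12,0,0.5],
  [-1.6,-2,12,0,0.5],
])

```text
t: 9.18
eef_pos: [0.5535, 0.3265, 0.0807]
tool_rot: [0.001, 0.274, 0.962, 0.002]
contact_force: [1.4, 3.5, 7.6]
gripper_width: 0.654
```

```bash
cat >> st.py <<'E'
C0=np.load("pics/standfit.npz")["C"]; N0=np.load("pics/standfit.npz")["n"]
TX=np.array([-.850,.527,0]);TY=np.array([.527,.85,0])
XS=np.array([.527*.8845,.85*.8845,.4665])
def inst(P): # stand coords x,y,z rel C
    d=np.asarray(P)-C0; return np.stack([d@XS,d@TX,d@N0],-1)*1000
def cupplane(c,lo,hi,near,zlo,zhi):
    """rim plane+centre of a possibly tilted cup from depth (RANSAC)"""
    hsv=cv2.cvtColor(c["frame"],cv2.COLOR_RGB2HSV);X=cloud(c)
    P=X[(cv2.inRange(hsv,lo,hi)>0)];P=P[(np.linalg.norm(P[:,:2]-near,axis=1)<.05)&(P[:,2]>zlo)&(P[:,2]<zhi)]
    rng=np.random.default_rng(0);best=(0,)
    for _ in range(3000):
        s=P[rng.choice(len(P),3,False)];n=np.cross(s[1]-s[0],s[2]-s[0]);L=np.linalg.norm(n)
        if L<2e-4: continue
        n/=L;n*=np.sign(n[2])
        if n[2]<.75: continue
        d=(P-s[0])@n
        k=(abs(d)<.0008).sum()-2*(d>.002).sum()
        if k>best[0]: best=(k,n,s[0])
    k,n,s=best
    for _ in range(3):
        I=abs((P-s)@n)<.0010; s=P[I].mean(0); n=np.linalg.svd(P[I]-s,full_matrices=False)[2][2]; n*=np.sign(n[2])
    e1=np.cross([0,1,0],n);e1/=np.linalg.norm(e1);e2=np.cross(n,e1);uv=np.c_[(P[I]-s)@e1,(P[I]-s)@e2]
    f=least_squares(lambda p:np.linalg.norm(uv-p,axis=1)-.0269,[0,0],loss="soft_l1",f_scale=.0007)
    Cc=s+f.x[0]*e1+f.x[1]*e2
    lean=np.degrees(np.arctan2(-n@TY,n[2])); side=np.degrees(np.arctan2(n@TX,n[2]))
    print("cup rim centre",Cc.round(4),"stand xyz",inst(Cc).round(1),"lean",lean.round(1),"side",side.round(1),"npts",I.sum())
    return Cc,n
BL=((105,100,40),(128,255,255)); YE=((22,120,60),(36,255,255))
E
python3 - <<'E'
from st import *
o,p,T,c=st("w9"); cupplane(c,*BL,p[:2],p[2]+.01,p[2]+.065)
E
```

```text
9.18 [0.5535 0.3265 0.0807] ty 58.21 w 55.6 F [1.4 3.5 7.6] M [ 0.57 -0.16 -0.06]
w9 scale 2.0
cup rim centre [0.552  0.327  0.1197] stand xyz [14.  -0.3 31. ] lean 0.6 side -0.3 npts 1982
```

View pics/w9.png

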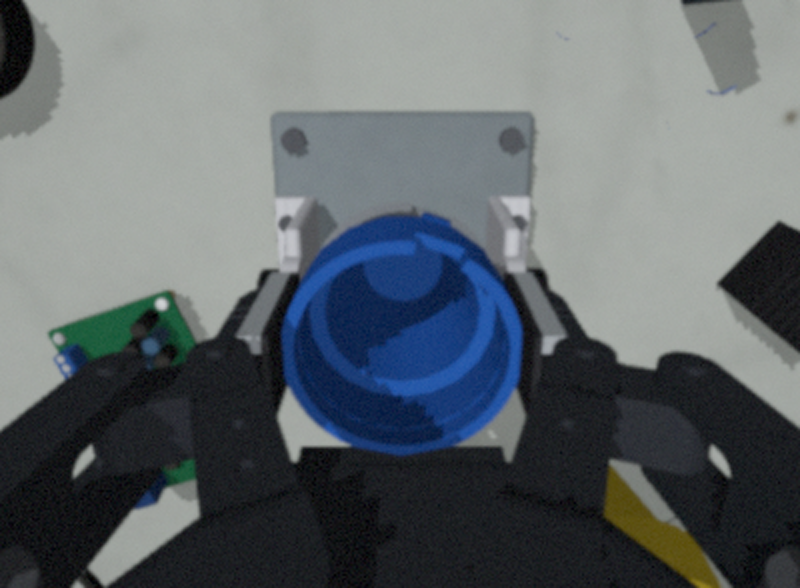

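step_arm([
  [0,0,-1.5,0,0.5],
  [0,-2,-2.5,0,0.5],
  [0,-4,-3,0,0.5],
  [0,-6,-3.5,0,0.5],
  [0,-8,-4,0,0.5],
  [0,-10,-4,0,0.5],
  [0,-12,-4,0,0.5],
  [0,-14,-4,0,0.5],
  [0,-14,-4,0,0.5],
])

```text
t: 9.98
eef_pos: [0.5449, 0.3124, 0.0834]
tool_rot: [0.0, 0.274, 0.962, 0.0]
contact_force: [1.5, 2.3, 2.0]
gripper_width: 0.65
```

```bash
python3 - <<'E'
from st import *
o,p,T,c=st("w10"); cupplane(c,*BL,p[:2],p[2]+.01,p[2]+.065)
E
```

```text
9.98 [0.5449 0.3124 0.0834] ty 58.16 w 55.2 F [1.5 2.3 2. ] M [ 0.66 -0.38 -0.01]
w10 scale 2.0
cup rim centre [0.543  0.3121 0.1223] stand xyz [-0.2 -0.5 41.4] lean 17.7 side 0.3 npts 1649
```

View pics/w10.png

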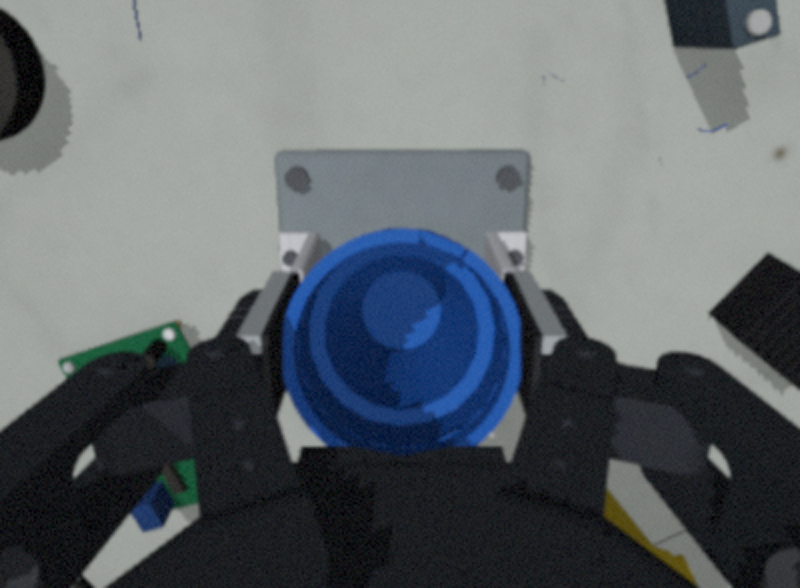

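step_arm([
  [0,-2,0,0,0.5],
  [0,-4,0,0,0.5],
  [0,-6,0.3,0,0.5],
  [0,-8,0.6,0,0.5],
  [0,-9,0.8,0,0.5],
  [0,-9,0.8,0,0.5],
])

```text
t: 10.53
eef_pos: [0.5404, 0.3048, 0.0828]
tool_rot: [0.0, 0.274, 0.962, 0.0]
contact_force: [2.1, 2.9, 4.5]
gripper_width: 0.654
```

```bash
python3 - <<'E'
from st import *
o,p,T,c=st("w11"); cupplane(c,*BL,p[:2],p[2]+.01,p[2]+.065)
E
```

```text
10.53 [0.5404 0.3048 0.0828] ty 58.16 w 55.6 F [2.1 2.9 4.5] M [ 0.63 -0.57  0.  ]
w11 scale 2.0
cup rim centre [0.5383 0.3043 0.1217] stand xyz [-8.5 -0.6 45.2] lean 28.4 side 0.3 npts 1637
```

step_arm([
  [0.5,2.5,-1.5,0,0.5],
  [0.5,5,-2.7,0,0.5],
  [0.5,7.5,-4,0,0.5],
  [0.5,8.5,-2.2,0,0.5],
  [0.5,9.5,-0.3,0,0.5],
  [0.5,10.5,1.6,0,0.5],
  [0.5,11.5,3.5,0,0.5],
  [0.5,12.5,5.4,0,0.5],
  [0.5,13.5,7.3,0,0.5],
  [0.5,14.5,9.2,0,0.5],
  [0.5,14.5,9.2,0,0.5],
])

```text
t: 11.5
eef_pos: [0.5472, 0.3177, 0.0728]
tool_rot: [-0.0, 0.274, 0.962, -0.0]
contact_force: [0.4, 0.5, -0.6]
gripper_width: 0.645
```

```bash
python3 - <<'E'
from st import *
o,p,T,c=st("w12"); cupplane(c,*BL,p[:2],p[2]+.01,p[2]+.065)
E
```

```text
11.5 [0.5472 0.3177 0.0728] ty 58.19 w 54.8 F [ 0.4  0.5 -0.6] M [ 0.02 -0.   -0.01]
w12 scale 2.0
cup rim centre [0.5452 0.3172 0.1117] stand xyz [-0.3  0.4 29.5] lean 27.8 side 0.2 npts 1609
```

View pics/w12.png

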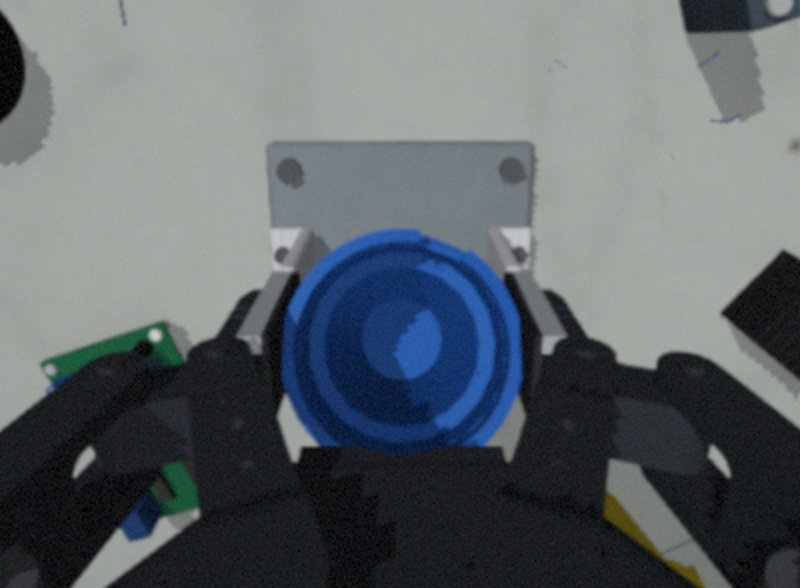

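step_arm([
  [0,0.5,0.9,0,0.5],
  [0,0.9,1.8,0,0.5],
  [0,1.4,2.7,0,0.5],
  [0,1.9,3.5,0,0.5],
  [0,2.3,4.4,0,0.5],
  [0,2.8,5.3,0,0.5],
  [0,3,5.8,0,0.5],
  [0,3,5.8,0,0.5],
])

```text
t: 12.22
eef_pos: [0.5492, 0.32, 0.0675]
tool_rot: [0.0, 0.274, 0.962, -0.0]
contact_force: [0.9, -0.6, 0.4]
gripper_width: 0.65
```

```bash
python3 - <<'E'
from st import *
o,p,T,c=st("w13"); cupplane(c,*BL,p[:2],p[2]+.01,p[2]+.065)
E
```

```text
12.22 [0.5492 0.32   0.0675] ty 58.16 w 55.2 F [ 0.9 -0.6  0.4] M [-0.3  -0.11 -0.  ]
w13 scale 2.0
cup rim centre [0.5471 0.3195 0.1064] stand xyz [-0.1 -0.1 23.5] lean 28.0 side 0.2 npts 1631
```

step_arm([
  [0,0.4,0.7,0,0.5],
  [0,0.7,1.4,0,0.5],
  [0,1.1,2.1,0,0.5],
  [0,1.5,2.8,0,0.5],
  [0,1.6,3.1,0,0.5],
  [0,1.6,3.1,0,0.5],
])

```text
t: 12.77
eef_pos: [0.55, 0.3214, 0.0646]
tool_rot: [0.0, 0.274, 0.962, -0.0]
contact_force: [-0.2, -2.8, 4.2]
gripper_width: 0.652
```

```bash
python3 - <<'E'
from st import *
o,p,T,c=st("w14"); cupplane(c,*BL,p[:2],p[2]+.01,p[2]+.065)
E
```

```text
12.77 [0.55   0.3214 0.0646] ty 58.17 w 55.4 F [-0.2 -2.8  4.2] M [-0.57  0.04 -0.01]
w14 scale 2.0
cup rim centre [0.5479 0.3209 0.1035] stand xyz [-0.1 -0.  20.2] lean 27.7 side 0.3 npts 1614
```

View pics/w14.png

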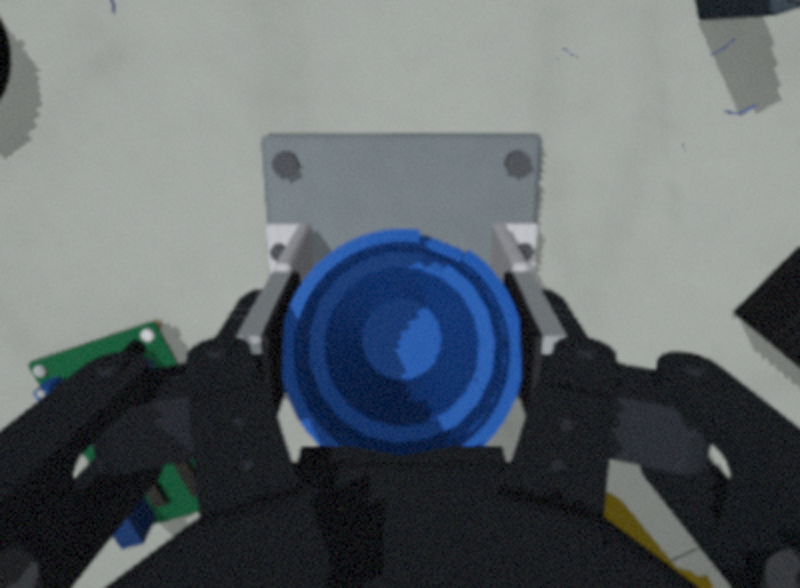

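step_arm([
  [0,0,0,0,0.3],
  [0,0,0,0,0.22],
  [0,0,0,0,0.2],
  [0,0,-3,0,0.2],
  [0,0,-10,0,0.15],
  [0,0,-20,0,0],
  [0,0,-32,0,0],
  [0,0,-45,0,0],
  [0,0,-60,0,0],
  [0,0,-70,0,0],
  [0,0,-70,0,0],
  [0,0,-70,0,0],
])

```text
t: 13.82
eef_pos: [0.5503, 0.3218, 0.1355]
tool_rot: [0.001, 0.274, 0.962, 0.001]
contact_force: [-0.5, -0.4, -0.4]
gripper_width: 1.002
```

```bash
python3 - <<'E'
from st import *
o,p,T,c=st("w15",(156,90,356,240)); cupplane(c,*BL,p[:2],.07,.14)
E
```

```text
13.82 [0.5503 0.3218 0.1355] ty 58.17 w 85.2 F [-0.5 -0.4 -0.4] M [-0.03  0.01  0.01]
w15 scale 4.0
cup rim centre [0.5473 0.3198 0.1027] stand xyz [-1.5 -0.1 20.1] lean 27.6 side 0.1 npts 882
```

View pics/w15.png

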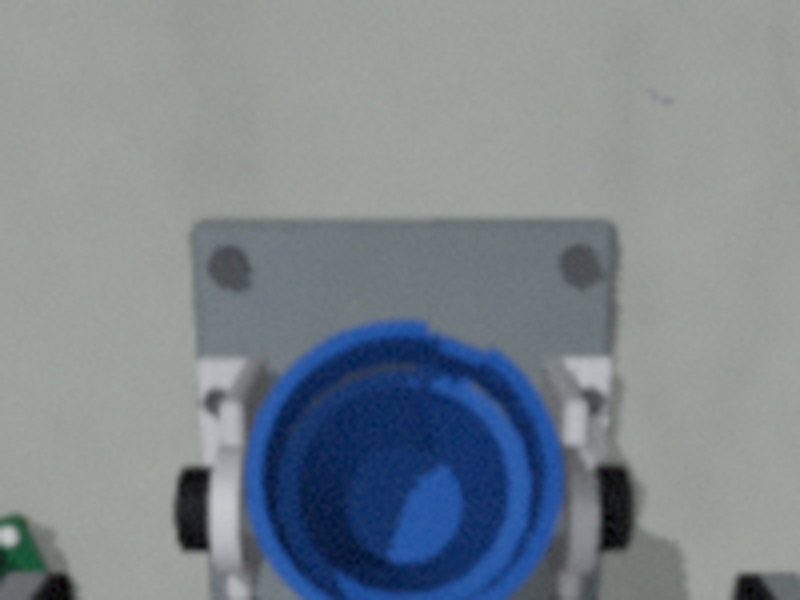

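step_arm([
  [-8,-13,-8,2,0],
  [-24,-39,-8,8,0],
  [-42,-68,-8,14,0],
  [-60,-98,-6,20,0],
  [-78,-127,-4,26,0],
  [-96,-156,-2,31,0],
  [-112,-183,0,35,0],
  [-125,-203,2,38,0],
  [-130,-211,5,38,0],
  [-130,-211,5,38,0],
  [-130,-211,5,38,0],
  [-130,-211,5,38,0],
])

```text
t: 14.87
eef_pos: [0.5489, 0.0757, 0.1293]
tool_rot: [-0.0, 0.571, 0.821, 0.0]
contact_force: [0.5, -0.4, -0.0]
gripper_width: 1.003
```

```bash
cat >> st.py <<'E'
def fitn(c,ctr,g,zt=.06,r=(.0255,.0283)):
    X=cloud(c); d=X[...,:2]-ctr; R=np.hypot(d[...,0],d[...,1]); A=np.degrees(np.arctan2(d[...,1],d[...,0]))
    A=(A-g+180)%360-180
    m=(R>r[0])&(R<r[1])&(abs(A)<30)&(X[...,2]>zt-.0085)&(X[...,2]<zt+.003)
    a=A[m];rr=R[m];low=X[...,2][m]<zt-.003
    s=np.arange(-12,12,.1);cost=np.array([((abs(rr*np.sin(np.radians(a-t)))<.0055)!=low).sum() for t in s])
    k=s[cost==cost.min()];return g+k.mean(),g+k.min(),g+k.max(),cost.min(),len(a)
def fitn_stand(c,Cc,n,g):
    x=XS-(XS@n)*n;x/=np.linalg.norm(x);y=np.cross(n,x);X=cloud(c)-Cc
    L=np.stack([X@x,X@y,X@n],-1);R=np.hypot(L[...,0],L[...,1]);A=(np.degrees(np.arctan2(L[...,1],L[...,0]))-g+180)%360-180
    m=(R>.0255)&(R<.0283)&(abs(A)<30)&(L[...,2]>-.0085)&(L[...,2]<.003)
    a=A[m];rr=R[m];low=L[...,2][m]<-.003
    s=np.arange(-12,12,.1);cost=np.array([((abs(rr*np.sin(np.radians(a-t)))<.0055)!=low).sum() for t in s])
    k=s[cost==cost.min()];return g+k.mean(),g+k.min(),g+k.max(),cost.min(),len(a)
E
python3 - <<'E'
from st import *
c=load("pics/w15.npz");Cc,n=cupplane(c,*BL,np.array([.55,.32]),.07,.14);print("blue notch",fitn_stand(c,Cc,n,161))
o,p,T,c=st("w16",(176,40,336,160))
b=rimfit(c,*YE,np.array([.4824,.0497]));print(b,(T.T@(np.r_[b[0],.06]-p)).round(4))
print(fitn(c,b[0],180))
unwrap(c,b[0],"uy2")
E
```

```text
cup rim centre [0.5473 0.3198 0.1027] stand xyz [-1.5 -0.1 20.1] lean 27.6 side 0.1 npts 882
blue notch (np.float64(158.1333333333333), np.float64(157.59999999999997), np.float64(158.69999999999996), np.int64(11), 150)
14.87 [0.5489 0.0757 0.1293] ty 20.33 w 85.2 F [ 0.5 -0.4 -0. ] M [-0.   -0.06  0.03]
w16 scale 5.0
(array([0.48267356, 0.05047785]), 849, np.float64(0.059551310727620405)) [-0.0007 -0.0708  0.0693]
(np.float64(183.39999999999995), np.float64(183.39999999999995), np.float64(183.39999999999995), np.int64(4), 140)
```

View pics/w16.png

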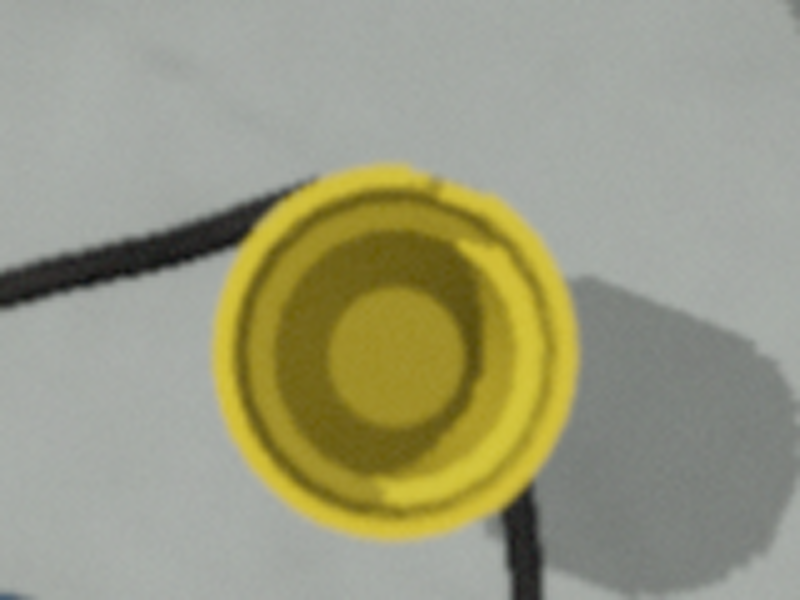

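View pics/uy2.png

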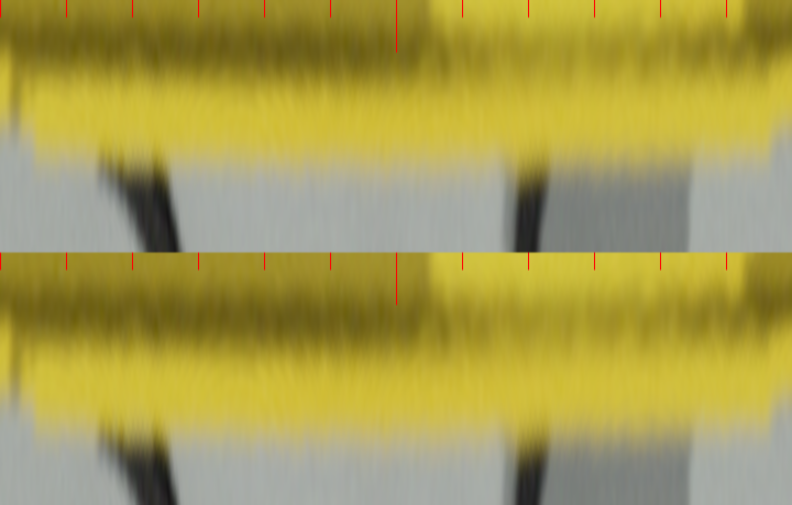

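step_arm([
  [0,-20,5,-2,0],
  [0,-42,15,-3.6,0],
  [0,-60,30,-3.6,0],
  [-0.5,-69,45,-3.6,0],
  [-0.5,-69,50,-3.6,0],
  [-0.5,-69,50,-3.6,0],
  [-0.5,-69,50,-3.6,0],
])

```text
t: 15.5
eef_pos: [0.4857, 0.0508, 0.0798]
tool_rot: [0.0, 0.546, 0.838, 0.001]
contact_force: [0.0, -0.4, -0.7]
gripper_width: 0.997
```

```bash
python3 - <<'E'
from st import *
o,p,T,c=st("w17")
b=rimfit(c,*YE,np.array([.4826,.0503]));print(b,(T.T@(np.r_[b[0],.06]-p)).round(4))
E
```

```text
15.5 [0.4857 0.0508 0.0798] ty 23.88 w 84.7 F [ 0.  -0.4 -0.7] M [-0.01 -0.01  0.01]
w17 scale 2.0
(array([0.48204087, 0.05021252]), 1251, np.float64(0.05946859541011293)) [ 0.0009 -0.0036  0.0198]
```

View pics/w17.png

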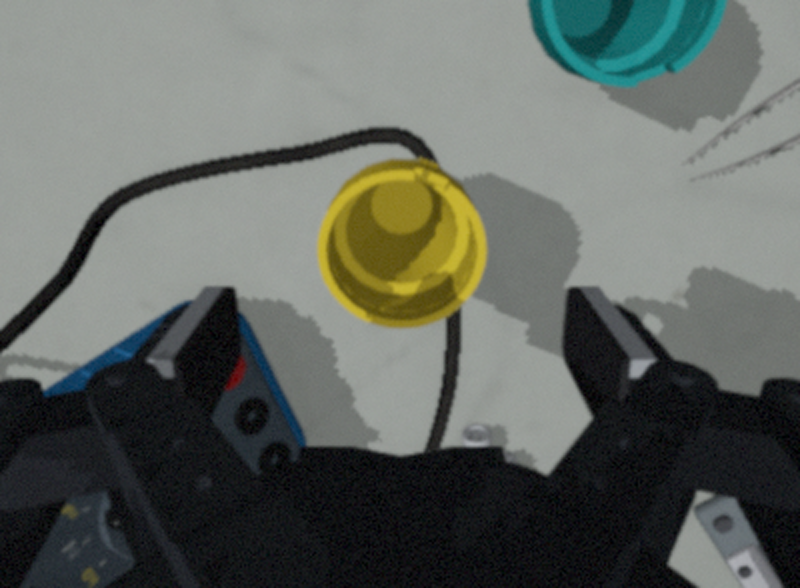

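```bash
python3 - <<'E'
from st import *
c=load("pics/w17.npz");o,p,T,_=st();X=cloud(c)
b=np.r_[.4822,.0503,0]
for u,v in [(190,300),(235,310),(245,320),(300,440),(110,350),(60,390),(250,400),(270,430),(75,520)]:
    w=X[90+v//2,56+u//2]; print(u,v,w.round(3),"rel cup tool",(T.T@(w-b)).round(3))
c=load("pics/top0.npz");X=cloud(c);m=np.zeros((384,512),bool);m[125:190,270:330]=1
W=X[m];W=W[(W[:,2]>.015)]
L=(W-b)@T
k=(abs(L[:,1])<.06)&(L[:,0]<-.02)&(L[:,0]>-.12)
print(W[:,2].max())
for a in np.arange(-.12,-.02,.01):
    i=k&(L[:,0]>=a)&(L[:,0]<a+.01); 
    if i.any(): print(round(a,2),i.sum(),"ymin",L[i,1].min().round(3),"zmax",W[i,2].max().round(3))
E
```

```text
15.55 [0.486  0.0507 0.0801] ty 23.86 w 85.0 F [ 0.4 -0.5  0.5] M [ 0.01  0.   -0.02]
190 300 [ 0.561 -0.019  0.01 ] rel cup tool [-0.095  0.044 -0.01 ]
235 310 [0.499 0.01  0.105] rel cup tool [-0.043 -0.001 -0.105]
245 320 [0.553 0.008 0.021] rel cup tool [-0.068  0.048 -0.021]
300 440 [0.601 0.052 0.021] rel cup tool [-0.047  0.109 -0.021]
110 350 [ 0.576 -0.036  0.04 ] rel cup tool [-0.117  0.051 -0.04 ]
60 390 [ 0.581 -0.042  0.064] rel cup tool [-0.124  0.053 -0.064]
250 400 [0.575 0.023 0.039] rel cup tool [-0.062  0.074 -0.039]
270 430 [0.59  0.036 0.034] rel cup tool [-0.057  0.093 -0.034]
75 520 [ 0.604 -0.016  0.092] rel cup tool [-0.109  0.085 -0.091]
0.16516229701176355
-0.12 14 ymin 0.048 zmax 0.086
-0.11 20 ymin 0.046 zmax 0.085
-0.1 22 ymin 0.043 zmax 0.073
-0.09 24 ymin 0.038 zmax 0.065
-0.08 24 ymin 0.04 zmax 0.048
-0.07 8 ymin 0.049 zmax 0.043
```

step_arm([
  [0.6,-1.9,12,0,0],
  [0.6,-1.9,26,0,0],
  [0.6,-1.9,42,0,0],
  [0.6,-1.9,53,0,0],
  [0.6,-1.9,59,0,0.1],
  [0.6,-1.9,59,0,0.2],
  [0.6,-1.9,59,0,0.25],
  [0.6,-1.9,59,0,0.28],
  [0.6,-1.9,59,0,0.31],
  [0.6,-1.9,59,0,0.34],
  [0.6,-1.9,59,0,0.38],
  [0.6,-1.9,59,0,0.45],
  [0.6,-1.9,59,0,0.5],
  [0.6,-1.9,59,0,0.5],
  [0.6,-1.9,56,0,0.5],
  [0.6,-1.9,49,0,0.5],
  [0.6,-1.9,39,0,0.5],
  [0.6,-1.9,39,0,0.5],
], newtons=20)

```text
t: 17.05
eef_pos: [0.4836, 0.0494, 0.0422]
tool_rot: [0.001, 0.546, 0.838, 0.001]
contact_force: [1.7, 0.5, 0.1]
gripper_width: 0.654
```

```bash
python3 - <<'E'
from st import *
o,p,T,c=st("w18")
Cc,n=cupplane(c,*YE,p[:2],p[2]+.015,p[2]+.05);print((T.T@(Cc-p)).round(4),n.round(3)); 
print(fitn(c,Cc[:2],183,Cc[2]))
E
```

```text
17.05 [0.4836 0.0494 0.0422] ty 23.76 w 55.6 F [1.7 0.5 0.1] M [-0.03 -0.02  0.01]
w18 scale 2.0
cup rim centre [0.483  0.05   0.0808] stand xyz [-244.6  -87.6  123.4] lean 0.2 side -0.0 npts 1939
[ 0.0008 -0.0001 -0.0385] [-0.002 -0.004  1.   ]
(np.float64(181.19999999999996), np.float64(181.09999999999997), np.float64(181.29999999999995), np.int64(100), 503)
```

View pics/w18.png

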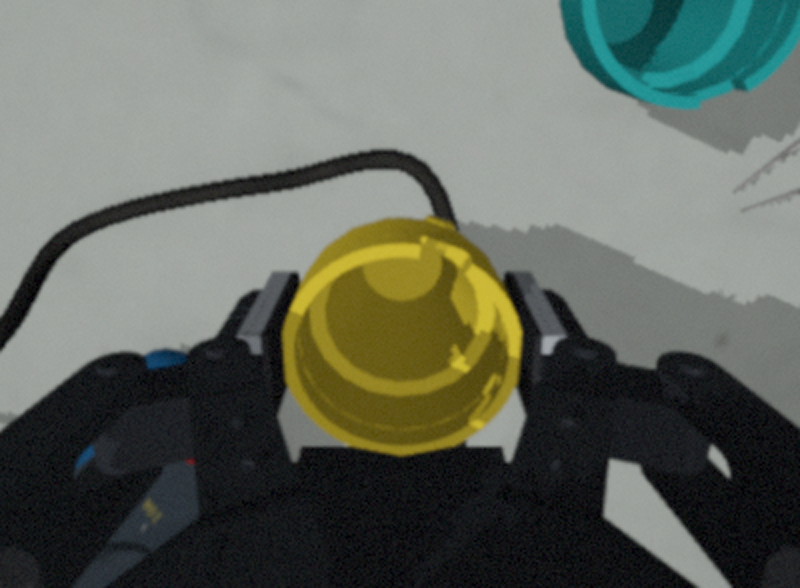

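step_arm([
  [0,0,-25,0,0.5],
  [8,6,-60,-3,0.5],
  [28,21,-90,-8,0.5],
  [56,42,-104,-13,0.5],
  [85,64,-104,-18,0.5],
  [114,86,-104,-23,0.5],
  [143,108,-104,-28,0.5],
  [172,130,-104,-32,0.5],
  [198,150,-104,-34.4,0.5],
  [214,162,-104,-34.4,0.5],
  [220,166,-104,-34.4,0.5],
  [220,166,-104,-34.4,0.5],
  [220,166,-104,-34.4,0.5],
  [220,166,-104,-34.4,0.5],
])

```text
t: 18.27
eef_pos: [0.5457, 0.3151, 0.1442]
tool_rot: [0.0, 0.275, 0.961, -0.001]
contact_force: [0.5, -0.9, -0.2]
gripper_width: 0.652
```

```bash
python3 - <<'E'
from st import *
o,p,T,c=st("w19")
Cc,n=cupplane(c,*YE,p[:2],p[2]+.015,p[2]+.05);print((T.T@(Cc-p)).round(4))
tgt=C0+.0135*XS+.053*N0; d=tgt-Cc; print("need tool",(T.T@d*1000).round(1))
E
```

```text
18.27 [0.5457 0.3151 0.1442] ty 58.05 w 55.4 F [ 0.5 -0.9 -0.2] M [-0.01  0.04 -0.01]
w19 scale 2.0
cup rim centre [0.5447 0.3164 0.1825] stand xyz [32.   0.3 92.6] lean -0.1 side -0.3 npts 1950
[ 0.0015  0.0006 -0.0384]
need tool [-0.3  2.2 43.6]
```

View pics/w19.png

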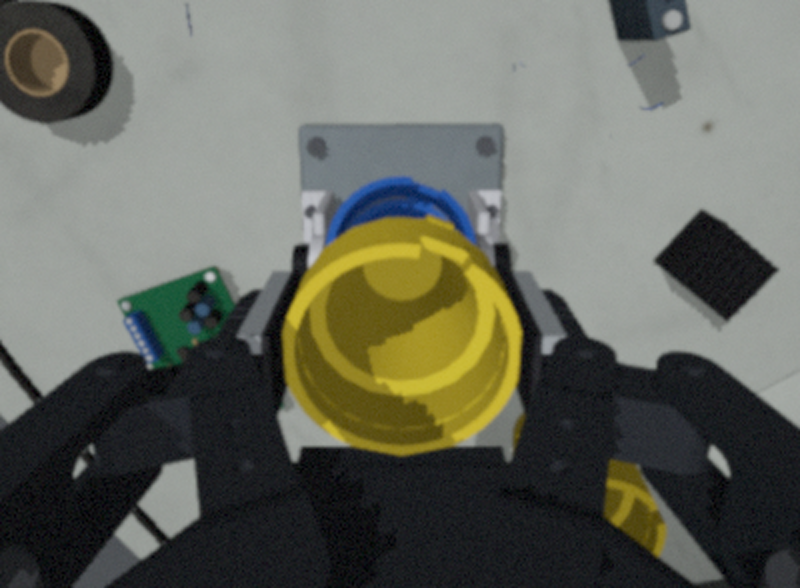

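step_arm([
  [-0.3,2.2,6,0,0.5],
  [-0.3,2.2,14,0,0.5],
  [-0.3,2.2,22,0,0.5],
  [-0.3,2.2,28,0,0.5],
  [-0.3,2.2,32,0,0.5],
  [-0.3,2.2,36,0,0.5],
  [-0.3,2.2,39,0,0.5],
  [-0.3,2.2,42,0,0.5],
  [-0.3,2.2,43,0,0.5],
  [-0.3,2.2,43,0,0.5],
])

```text
t: 19.15
eef_pos: [0.5469, 0.3191, 0.1012]
tool_rot: [-0.0, 0.274, 0.962, -0.0]
contact_force: [-0.4, -0.6, 0.1]
gripper_width: 0.65
```

```bash
python3 - <<'E'
from st import *
o,p,T,c=st("w20")
Cc,n=cupplane(c,*YE,p[:2],p[2]+.015,p[2]+.05)
E
```

```text
19.15 [0.5469 0.3191 0.1012] ty 58.18 w 55.2 F [-0.4 -0.6  0.1] M [-0.07  0.07  0.01]
w20 scale 2.0
cup rim centre [0.546  0.3203 0.1395] stand xyz [15.4  1.3 52.7] lean -0.2 side -0.2 npts 1937
```

step_arm([
  [-0.6,-2,-0.5,0,0.5],
  [-1.2,-4,-1,0,0.5],
  [-1.2,-6,-1.4,0,0.5],
  [-1.2,-8,-1.8,0,0.5],
  [-1.2,-10,-2,0,0.5],
  [-1.2,-12,-2.2,0,0.5],
  [-1.2,-14,-2.3,0,0.5],
  [-1.2,-16,-2.4,0,0.5],
  [-1.2,-16,-2.4,0,0.5],
])

```text
t: 19.95
eef_pos: [0.5399, 0.3052, 0.1045]
tool_rot: [0.0, 0.274, 0.962, 0.001]
contact_force: [1.0, 3.1, 4.1]
gripper_width: 0.651
```

```bash
python3 - <<'E'
from st import *
o,p,T,c=st("w21")
Cc,n=cupplane(c,*YE,p[:2],p[2]+.01,p[2]+.06)
E
```

```text
19.95 [0.5399 0.3052 0.1045] ty 58.17 w 55.3 F [1.  3.1 4.1] M [ 0.81 -0.3   0.03]
w21 scale 2.0
cup rim centre [0.5386 0.3059 0.1431] stand xyz [ 2.8 -0.  63.4] lean 8.4 side 0.1 npts 1733
```

View pics/w21.png

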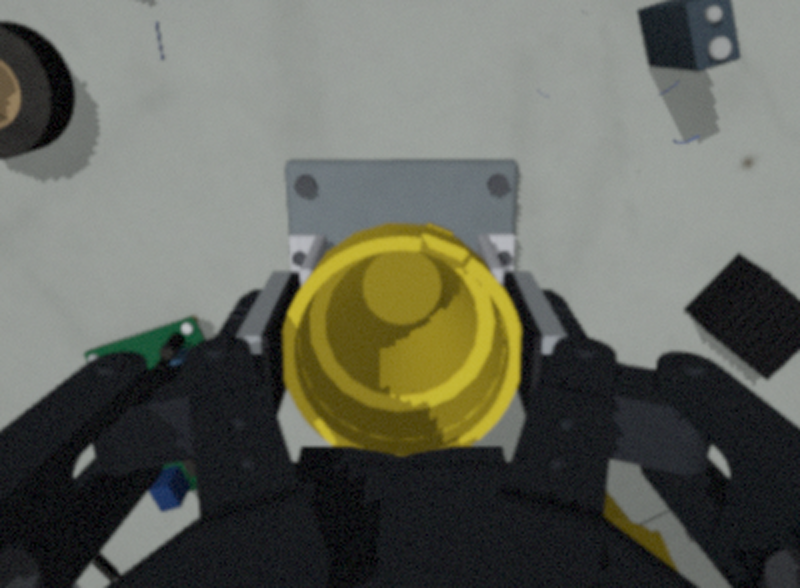

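step_arm([
  [0,3,0,0,0.5],
  [0,6,0,0,0.5],
  [0,9,0,0,0.5],
  [0,9,1,0,0.5],
  [0,9,1,0,0.5],
])

```text
t: 20.42
eef_pos: [0.5437, 0.312, 0.1018]
tool_rot: [-0.001, 0.274, 0.962, -0.001]
contact_force: [0.2, -0.7, -0.6]
gripper_width: 0.645
```

```bash
python3 - <<'E'
from st import *
o,p,T,c=st("w22")
Cc,n=cupplane(c,*YE,p[:2],p[2]+.01,p[2]+.06)
s=snap(bot,"scene","s2");q=proj(s,[C0])[0].astype(int);crop(s,q[0]-35,q[1]-35,q[0]+35,q[1]+25,"s2",11)
t=snap(bot,"top","t2");q=proj(t,[C0])[0].astype(int);crop(t,q[0]-35,q[1]-30,q[0]+35,q[1]+30,"t2",10)
E
```

```text
20.42 [0.5437 0.312  0.1018] ty 58.18 w 54.8 F [ 0.2 -0.7 -0.6] M [ 0.07  0.03 -0.  ]
w22 scale 2.0
cup rim centre [0.5425 0.3129 0.1403] stand xyz [ 8.6  0.4 57.2] lean 7.5 side -0.1 npts 1777
s2 scale 11
t2 scale 10
```

View pics/s2.png

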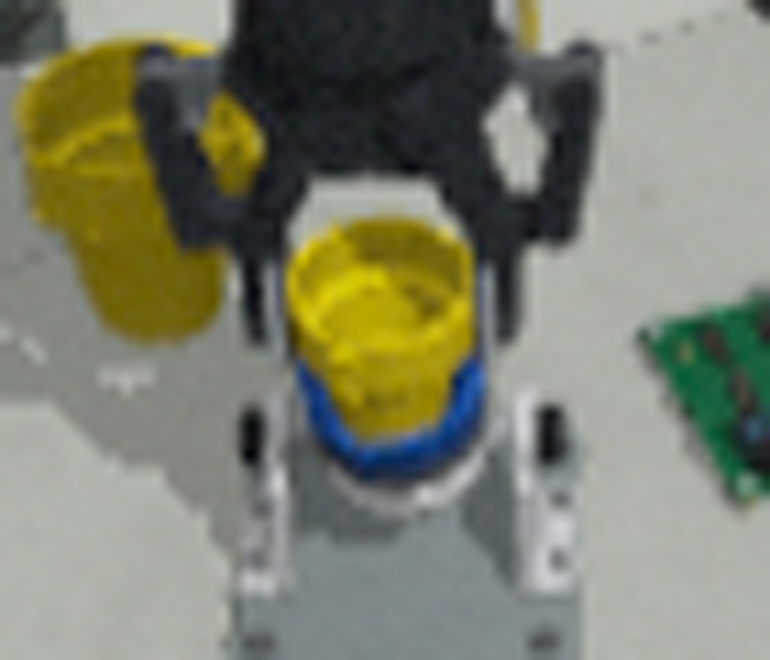

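View pics/w22.png

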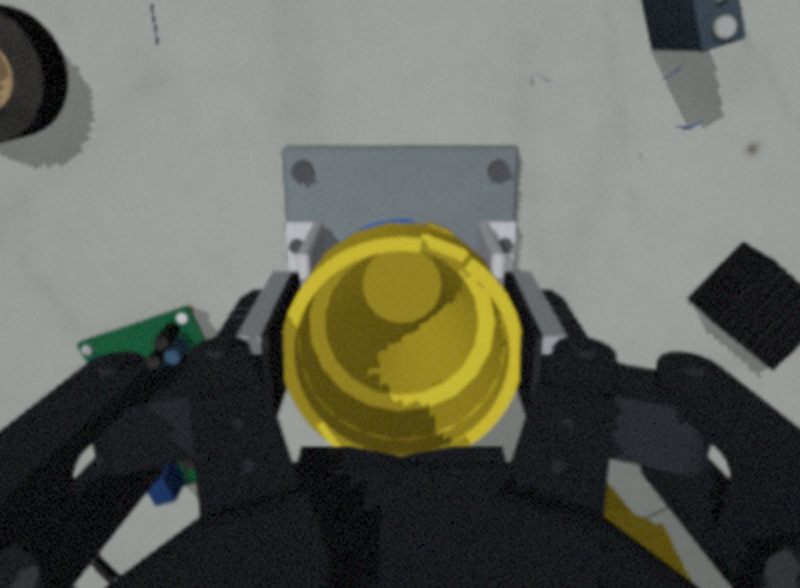

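step_arm([
  [-0.4,3,1,0,0.5],
  [-0.4,3,3,0,0.5],
  [-0.4,1,3,0,0.5],
  [-0.4,-1,2.6,0,0.5],
  [-0.4,-3,2.3,0,0.5],
  [-0.4,-5,2,0,0.5],
  [-0.4,-7,2,0,0.5],
  [-0.4,-9,2,0,0.5],
  [-0.4,-9,2,0,0.5],
])

```text
t: 21.32
eef_pos: [0.5403, 0.3051, 0.1014]
tool_rot: [0.0, 0.274, 0.962, 0.001]
contact_force: [1.7, 3.5, 1.0]
gripper_width: 0.65
```

```bash
python3 - <<'E'
from st import *
o,p,T,c=st("w23")
Cc,n=cupplane(c,*YE,p[:2],p[2]+.01,p[2]+.06)
E
```

```text
21.32 [0.5403 0.3051 0.1014] ty 58.17 w 55.2 F [1.7 3.5 1. ] M [ 0.73 -0.29 -0.07]
w23 scale 2.0
cup rim centre [0.539  0.3058 0.14  ] stand xyz [ 1.5 -0.4 60.6] lean 9.9 side 0.1 npts 1684
```

```bash
python3 - <<'E'
from st import *
s=snap(bot,"scene","s3");q=proj(s,[C0])[0].astype(int);crop(s,q[0]-35,q[1]-35,q[0]+35,q[1]+25,"s3",11)
st()
E
```

```text
s3 scale 11
21.42 [0.5403 0.3052 0.1013] ty 58.18 w 55.3 F [1.1 2.4 2.4] M [ 0.66 -0.32 -0.  ]
```

View pics/s3.png

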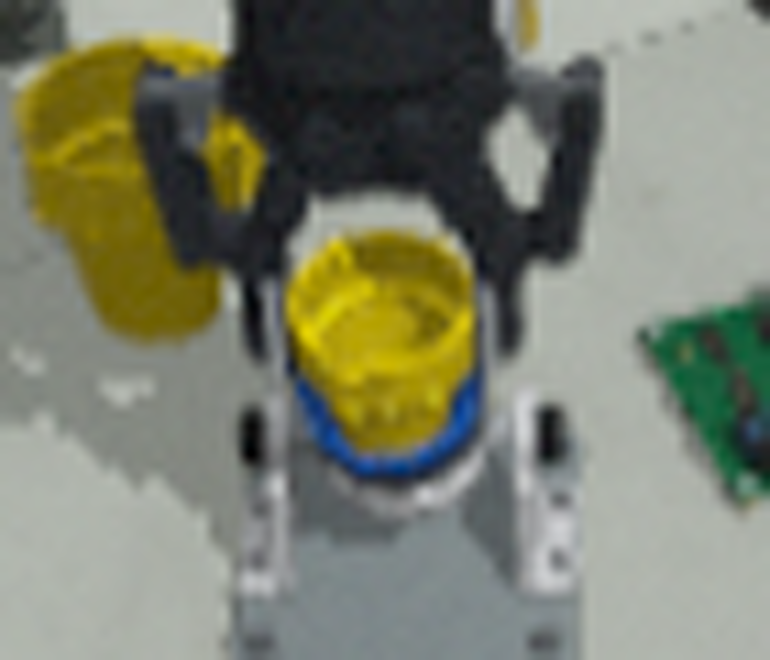

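step_arm([
  [0.3,4,0,0,0.5],
  [0.3,8,0,0,0.5],
  [0.3,11,0,0,0.5],
  [0.3,11,1.5,0,0.5],
  [0.3,11,3,0,0.5],
  [0.3,11.3,4.5,0,0.5],
  [0.3,11.3,4.5,0,0.5],
])

```text
t: 22.0
eef_pos: [0.546, 0.3147, 0.0972]
tool_rot: [0.0, 0.274, 0.962, 0.0]
contact_force: [-2.7, -0.6, 7.9]
gripper_width: 0.651
```

```bash
cat >> st.py <<'E'
def A_pt(Cc,n):
    a=inst(Cc); ax=np.array([n@XS,n@N0]); ax/=np.linalg.norm(ax)
    f=a[[0,2]]-60*ax; A=f-15.5*np.array([ax[1],-ax[0]]); R=a[[0,2]]-20*ax+28.5*np.array([ax[1],-ax[0]])
    print("A",A.round(1),"shoulder rear",R.round(1))
E
python3 - <<'E'
from st import *
o,p,T,c=st("w24")
Cc,n=cupplane(c,*YE,p[:2],p[2]+.01,p[2]+.06);A_pt(Cc,n)
E
```

```text
22.0 [0.546  0.3147 0.0972] ty 58.17 w 55.4 F [-2.7 -0.6  7.9] M [-0.2   0.43 -0.01]
w24 scale 2.0
cup rim centre [0.5448 0.3156 0.1359] stand xyz [ 9.6 -0.2 51.7] lean 8.6 side -0.1 npts 1723
A [-24.8   0.1] shoulder rear [29.9 23.4]
```

step_arm([
  [0,-1.5,-0.5,0,0.5],
  [0,-3,-0.6,0,0.5],
  [0,-4.5,-0.6,0,0.5],
  [0,-6,-0.6,0,0.5],
  [0,-7.5,-0.6,0,0.5],
  [0,-7.5,-0.6,0,0.5],
])

```text
t: 22.55
eef_pos: [0.5418, 0.308, 0.0972]
tool_rot: [0.0, 0.274, 0.962, 0.0]
contact_force: [1.4, 1.0, 6.0]
gripper_width: 0.651
```

```bash
python3 - <<'E'
from st import *
o,p,T,c=st("w25")
Cc,n=cupplane(c,*YE,p[:2],p[2]+.01,p[2]+.06);A_pt(Cc,n)
E
```

```text
22.55 [0.5418 0.308  0.0972] ty 58.16 w 55.3 F [1.4 1.  6. ] M [ 0.42 -0.1   0.05]
w25 scale 2.0
cup rim centre [0.5404 0.3087 0.136 ] stand xyz [ 2.4 -0.1 55.6] lean 13.4 side -0.1 npts 1624
A [-27.5   1.3] shoulder rear [25.1 29.2]
```

step_arm([
  [0,-1.5,0,0,0.5],
  [0,-3,0,0,0.5],
  [0,-4.5,0.1,0,0.5],
  [0,-6,0.2,0,0.5],
  [0,-7.5,0.3,0,0.5],
  [0,-9,0.5,0,0.5],
  [0,-10.5,0.7,0,0.5],
  [0,-10.5,0.7,0,0.5],
])

```text
t: 23.27
eef_pos: [0.536, 0.2988, 0.096]
tool_rot: [-0.0, 0.274, 0.962, -0.0]
contact_force: [1.7, 3.2, 2.4]
gripper_width: 0.648
```

```bash
python3 - <<'E'
from st import *
o,p,T,c=st("w26")
Cc,n=cupplane(c,*YE,p[:2],p[2]+.01,p[2]+.06);A_pt(Cc,n)
E
```

```text
23.27 [0.536  0.2988 0.096 ] ty 58.16 w 55.0 F [1.7 3.2 2.4] M [ 0.65 -0.45 -0.02]
w26 scale 2.0
cup rim centre [0.5344 0.2992 0.135 ] stand xyz [-8. -0. 60.] lean 22.8 side 0.1 npts 1550
A [-28.7   1.5] shoulder rear [18.7 37.5]
```

View pics/w26.png

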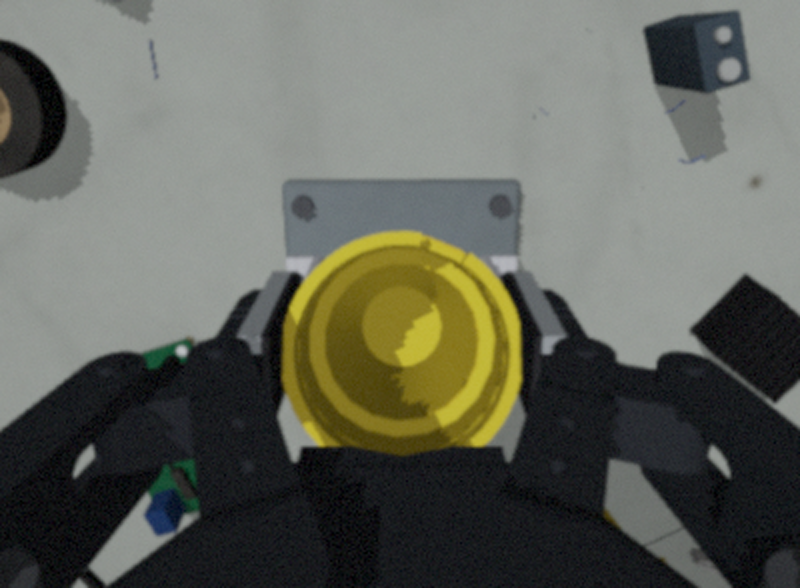

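step_arm([
  [0,-1.5,0.2,0,0.5],
  [0,-3,0.4,0,0.5],
  [0,-4.5,0.7,0,0.5],
  [0,-5.3,0.9,0,0.5],
  [0,-5.3,0.9,0,0.5],
])

```text
t: 23.73
eef_pos: [0.5334, 0.2949, 0.0954]
tool_rot: [0.0, 0.274, 0.962, 0.0]
contact_force: [1.5, 3.6, 2.9]
gripper_width: 0.649
```

```bash
python3 - <<'E'
from st import *
o,p,T,c=st("w27")
Cc,n=cupplane(c,*YE,p[:2],p[2]+.01,p[2]+.06);A_pt(Cc,n)
E
```

```text
23.73 [0.5334 0.2949 0.0954] ty 58.17 w 55.2 F [1.5 3.6 2.9] M [ 0.92 -0.6   0.03]
w27 scale 2.0
cup rim centre [0.5318 0.295  0.1344] stand xyz [-12.7   0.   61.7] lean 27.8 side -0.0 npts 1508
A [-28.1   1.7] shoulder rear [15.8 41.7]
```

step_arm([
  [0,2.5,-1.4,0,0.5],
  [0,5,-2.7,0,0.5],
  [0,7.5,-4,0,0.5],
  [0,10.2,-5.4,0,0.5],
  [0,10.2,-5.4,0,0.5],
])

```text
t: 24.2
eef_pos: [0.5385, 0.3034, 0.1004]
tool_rot: [-0.0, 0.274, 0.962, -0.0]
contact_force: [-0.2, 0.1, -0.9]
gripper_width: 0.648
```

```bash
python3 - <<'E'
from st import *
o,p,T,c=st("w28")
Cc,n=cupplane(c,*YE,p[:2],p[2]+.01,p[2]+.06);A_pt(Cc,n)
s=snap(bot,"scene","s4");q=proj(s,[C0])[0].astype(int);crop(s,q[0]-35,q[1]-35,q[0]+35,q[1]+25,"s4",11)
X=cloud(s);hsv=cv2.cvtColor(s["frame"],cv2.COLOR_RGB2HSV);m=(cv2.inRange(hsv,*BL)>0)&(np.linalg.norm(X-C0,axis=-1)<.06)
I=inst(X[m]);print(len(I),np.percentile(I,[2,10,50,90,98],axis=0).round(1))
f=I[(I[:,0]<-20)&(abs(I[:,1])<14)];print("front band z range",np.percentile(f[:,2],[5,50,95]).round(1),"x",np.median(f[:,0]))
E
```

```text
24.2 [0.5385 0.3034 0.1004] ty 58.19 w 55.1 F [-0.2  0.1 -0.9] M [-0.01 -0.02 -0.02]
w28 scale 2.0
cup rim centre [0.537  0.3036 0.1395] stand xyz [-1.4  0.2 61.5] lean 27.4 side 0.1 npts 1536
A [-17.4   1.6] shoulder rear [27.  41.3]
s4 scale 11
65 [[-29.5 -26.1 -39.1]
 [-28.5 -22.2 -27.2]
 [-20.8  -2.9  10.8]
 [  0.   20.6  20.8]
 [  4.   24.5  24.6]]
front band z range [ 1.5 13.2 23.3] x -27.107007260227846
```

View pics/s4.png

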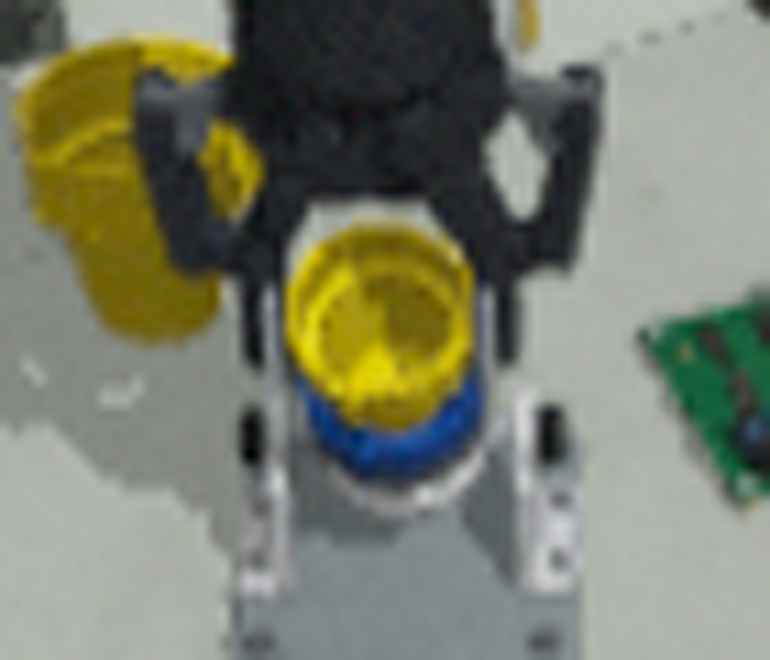

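View pics/w28.png

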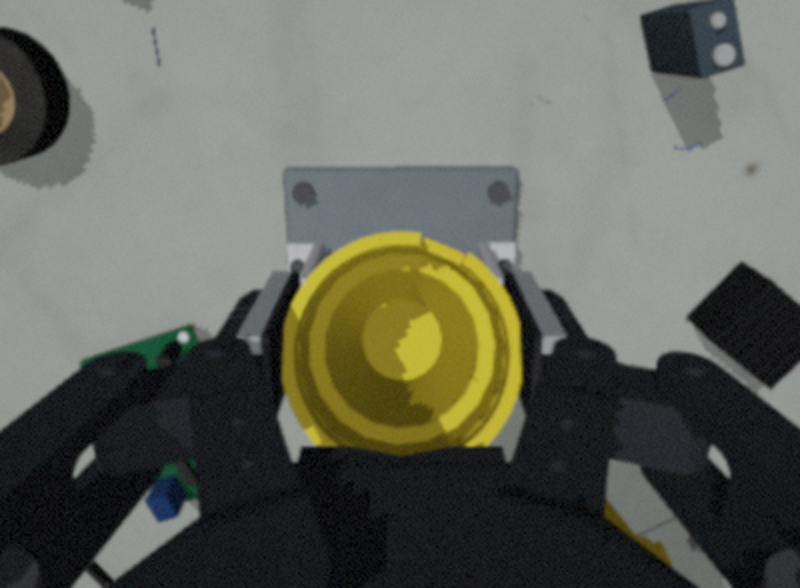

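step_arm([
  [0,0.9,1.8,0,0.5],
  [0,1.9,3.5,0,0.5],
  [0,2.8,5.3,0,0.5],
  [0,3.7,7.1,0,0.5],
  [0,4.7,8.8,0,0.5],
  [0,5.6,10.6,0,0.5],
  [0,6.3,12,0,0.5],
  [0,6.3,12,0,0.5],
])

```text
t: 24.97
eef_pos: [0.5419, 0.3088, 0.0883]
tool_rot: [-0.0, 0.274, 0.962, -0.0]
contact_force: [0.2, 0.2, 0.2]
gripper_width: 0.654
```

```bash
python3 - <<'E'
from st import *
o,p,T,c=st("w29")
Cc,n=cupplane(c,*YE,p[:2],p[2]+.01,p[2]+.06)
E
```

```text
24.97 [0.5419 0.3088 0.0883] ty 58.18 w 55.6 F [0.2 0.2 0.2] M [ 0.01  0.01 -0.01]
w29 scale 2.0
cup rim centre [0.5404 0.309  0.1273] stand xyz [-1.4  0.1 47.7] lean 27.1 side 0.0 npts 1556
```

Free so far (rim 47.7, lean 27.1°). I'll continue down past the lug level.

step_arm([
  [0,0.4,0.8,0,0.5],
  [0,0.8,1.6,0,0.5],
  [0,1.3,2.4,0,0.5],
  [0,1.7,3.2,0,0.5],
  [0,1.9,3.6,0,0.5],
  [0,1.9,3.6,0,0.5],
])

```text
t: 25.52
eef_pos: [0.5431, 0.3104, 0.0851]
tool_rot: [-0.0, 0.274, 0.962, 0.0]
contact_force: [-0.5, -0.1, -0.2]
gripper_width: 0.65
```

```bash
python3 - <<'E'
from st import *
o,p,T,c=st("w30")
Cc,n=cupplane(c,*YE,p[:2],p[2]+.01,p[2]+.06)
E
```

```text
25.52 [0.5431 0.3104 0.0851] ty 58.18 w 55.2 F [-0.5 -0.1 -0.2] M [-0.01  0.13 -0.05]
w30 scale 2.0
cup rim centre [0.5414 0.3106 0.124 ] stand xyz [-1.3  0.1 44. ] lean 27.3 side 0.1 npts 1555
```

step_arm([
  [0,0.4,0.7,0,0.5],
  [0,0.7,1.4,0,0.5],
  [0,1.1,2.1,0,0.5],
  [0,1.5,2.8,0,0.5],
  [0,1.8,3.4,0,0.5],
  [0,1.8,3.4,0,0.5],
])

```text
t: 26.07
eef_pos: [0.5441, 0.3119, 0.0817]
tool_rot: [-0.0, 0.274, 0.962, -0.0]
contact_force: [-2.3, -0.1, 2.0]
gripper_width: 0.647
```

```bash
python3 - <<'E'
from st import *
o,p,T,c=st("w31")
Cc,n=cupplane(c,*YE,p[:2],p[2]+.01,p[2]+.06)
s=snap(bot,"scene","s5");q=proj(s,[C0])[0].astype(int);crop(s,q[0]-35,q[1]-35,q[0]+35,q[1]+25,"s5",11)
E
```

```text
26.07 [0.5441 0.3119 0.0817] ty 58.18 w 55.0 F [-2.3 -0.1  2. ] M [-0.07  0.33  0.1 ]
w31 scale 2.0
cup rim centre [0.5424 0.3121 0.1207] stand xyz [-1.2  0.  40.2] lean 27.3 side -0.0 npts 1571
s5 scale 11
```

View pics/s5.png

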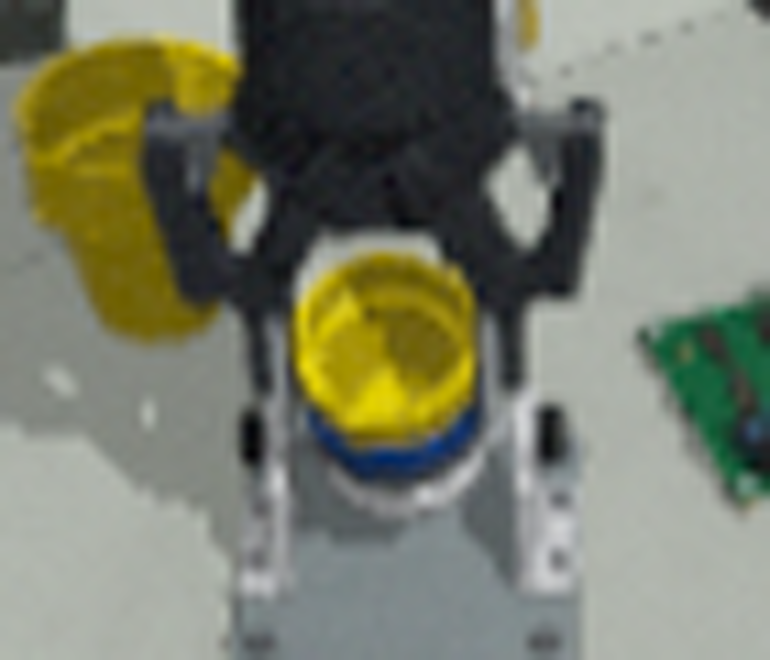

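step_arm([
  [0,0.2,0.5,0,0.5],
  [0,0.2,0.5,0,0.5],
  [0,0.2,0.5,0,0.5],
])

```text
t: 26.42
eef_pos: [0.544, 0.312, 0.0815]
tool_rot: [-0.0, 0.274, 0.962, -0.0]
contact_force: [-1.9, -1.6, 4.0]
gripper_width: 0.651
```

step_arm([
  [0,0,0,0,0.3],
  [0,0,0,0,0.22],
  [0,0,0,0,0.2],
  [0,0,-3,0,0.2],
  [0,0,-10,0,0.15],
  [0,0,-20,0,0],
  [0,0,-32,0,0],
  [0,0,-45,0,0],
  [0,0,-60,0,0],
  [0,0,-70,0,0],
  [0,0,-70,0,0],
  [0,0,-70,0,0],
])

```text
t: 27.42
eef_pos: [0.5446, 0.3124, 0.1523]
tool_rot: [0.001, 0.274, 0.962, 0.001]
contact_force: [-0.9, -0.4, 0.7]
gripper_width: 0.999
```

```bash
python3 - <<'E'
from st import *
o,p,T,c=st("w32",(156,90,356,240)); Cc,n=cupplane(c,*YE,p[:2],.09,.16); print("notch",fitn_stand(c,Cc,n,160))
s=snap(bot,"scene","s6");q=proj(s,[C0])[0].astype(int);crop(s,q[0]-35,q[1]-35,q[0]+35,q[1]+25,"s6",11)
E
```

```text
27.42 [0.5446 0.3124 0.1523] ty 58.18 w 84.9 F [-0.9 -0.4  0.7] M [-0.02 -0.    0.03]
w32 scale 4.0
cup rim centre [0.5416 0.3109 0.1198] stand xyz [-2.8  0.1 40.1] lean 27.4 side -0.1 npts 806
notch (np.float64(158.92499999999995), np.float64(158.29999999999995), np.float64(159.39999999999995), np.int64(17), 170)
s6 scale 11
```

View pics/w32.png

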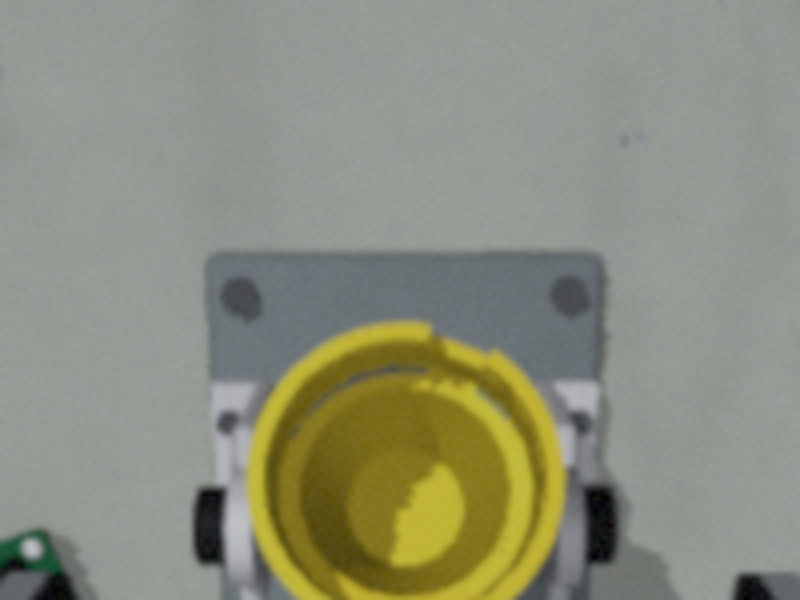

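View pics/s6.png

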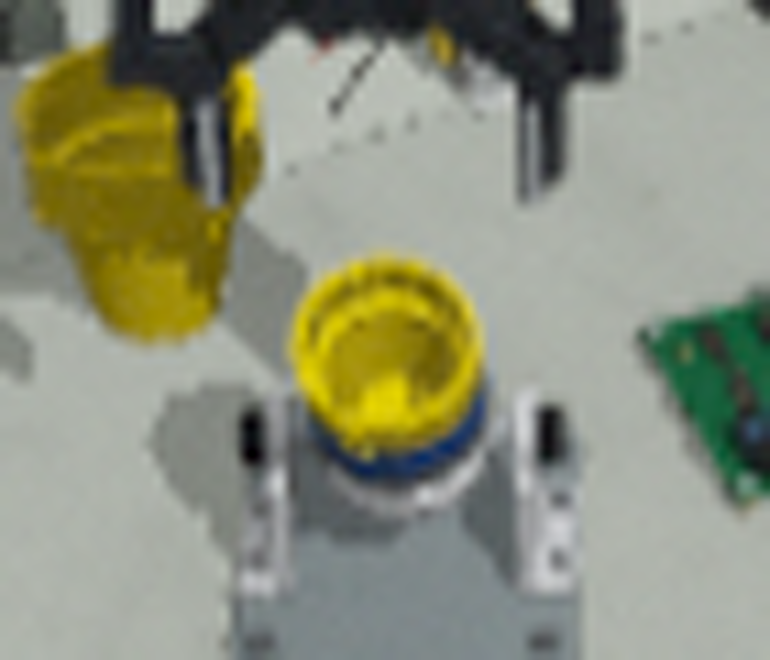

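```bash
python3 - <<'E'
from st import *
t=snap(bot,"top","t3");a=load("pics/top0.npz")["frame"].astype(int)
d=np.abs(t["frame"].astype(int)-a).sum(-1)>90
print({k:int(d[v0:v1,u0:u1].sum()) for k,(u0,v0,u1,v1) in dict(battery=(192,225,212,240),tee=(240,168,258,182),tape=(232,142,252,164),fuses=(284,230,306,252),sink=(147,217,169,238),tweez=(222,225,248,260),pen=(335,210,355,255),turq=(258,226,282,248),orange=(380,218,402,240)).items()})
crop(t,100,100,420,300,"t3")
E
```

```text
{'battery': 82, 'tee': 0, 'tape': 0, 'fuses': 0, 'sink': 0, 'tweez': 822, 'pen': 0, 'turq': 77, 'orange': 0}
t3 scale 2.5
```

View pics/t3.png

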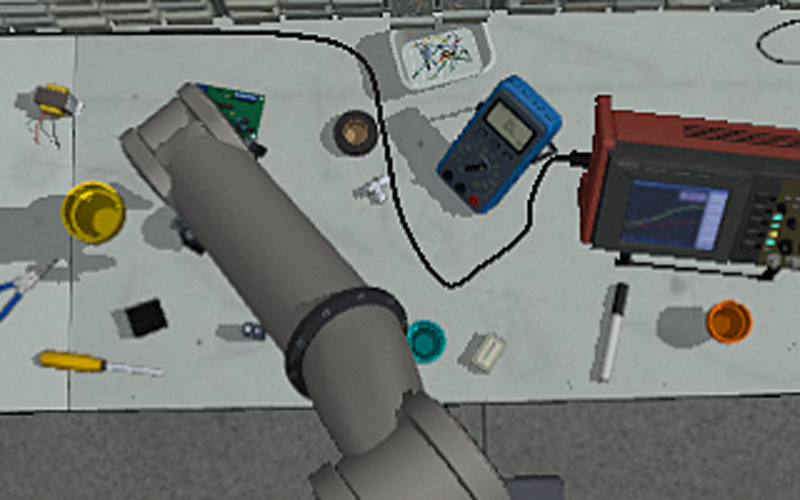

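The top view shows everything in its original place; the arm only covers the tweezers. The gripper is clear, so I'm handing in.

```bash
python3 -c "
from station import bot
print(bot.hand_in(), bot.get_obs()['t'])"
```

```text
the job is handed in; nothing more can be done
the job is handed in; nothing more can be done
```

Both cups are nested in the tilted stand, and I handed the job in at about 27.5 s. The blue cup went into the grey cup first, then the smaller yellow cup into the blue one. I tilted each cup in the grip against the inside of the cup below it, with contact forces up to about 9 N.

**Last checks:**

| Cup | Rim above grey rim | Expected when home | Lean | Stand's lean |
|---|---|---|---|---|
| Blue (checked before the yellow went in) | 20.1 mm | 20 mm | 27.6° | 27.8° |
| Yellow | 40.1 mm | 40 mm | 27.4° | 27.8° |

- **Keys:** the blue notch read about 158° and the yellow about 159° round the stand's axis. The grey notch read 161–162°, so the difference is at the edge of the 3° play. The heights show that both lugs dropped in.
- **Sideways position:** each cup sits about 1.4 mm toward the front of the one below, close to the stated 1.3 mm play.
- **Bystanders:** the tee piece, tape, fuse box, heat sink and pen showed no change. Changes at the battery came from the arm's shadow, as far as I could see.

**Problems and gaps:**
- **Blue cup tipped:** my first tries at tilting the yellow cup tipped the blue one forward, by an estimated few millimetres. It looked back in place before the yellow went in, and I took its seating from the yellow cup's final height and lean rather than measuring it again.
- **Fingertip position:** the cameras showed the fingertips about 32 mm further back than the tool description says. I worked from what the cameras showed.
- **Not visible at the end:** the arm hid the tweezers in the last top view, and the cups hid the grey cup's rim, so I checked neither directly.

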